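# Turn the spice box round in its sleeve

### The job

The wooden spice box in the lower sleeve of the sloping caddy was put in backwards: its knob is hidden inside and it will not go home. Take the box out, turn it end for end and slide it back into the same sleeve fully home, so that only its knob shows, like its neighbour in the upper sleeve. Leave the bowl, mill, jar and bottle standing where they are.

Things in the scene. Friction and masses are not known exactly. Their poses are not given: they have to be found in the camera images.
- sleeve: Lower wooden sleeve of the sloping caddy, fixed. Origin: centre of its open mouth, 105 mm above the counter. x: up the slope (away from robot, 30 deg up); y: level, straight out of the mouth, to the robot's left; z: square to the slope (up, leaning 30 deg to the robot). Cavity 57 mm (x) by 41 (z), 121 deep, shut at the back; walls 6 mm. Free space before the mouth and under the jutting box.
- next_knob (a point): Outer end of the knob (20 mm diameter, 20 mm long) of the fixed box that is correctly home in the upper sleeve: it lies 80 mm up-slope of the lower sleeve, mouths level; that sleeve is 69 mm wide and 53 mm high outside.
- caddy: The caddy that carries both sleeves, fixed; origin on the counter under its middle, z up, the sleeve's mouth faces its y. Foot 200 mm (x) by 118 mm (y), 10 mm high; with sleeves it spans y -65 to +62 mm, up to 190 mm high.
- box_center (a point): Centre of the loose, shut wooden spice box, 0.13 to 0.25 kg: 52 mm wide (x), 120 long (y), 36 high (z). Its y points from knob end to plain end, z up through the lid. At the start its plain end juts 38 to 56 mm out of the mouth; it rests on the sleeve's floor against its lower side and stays where it is left in there. Home: knob-end face level with the mouth.
- box_pull (a point): Outer end of the box's turned wooden knob: 20 mm long, head 20 mm in diameter and 8 mm thick on a neck of 13 mm, on the middle of the knob-end face; 80 mm from the box's centre along the box's -y.
- board: Fixed wooden chopping board, 320 mm (x) by 220 mm (y), 20 mm thick; origin at the centre of its underside, on the counter. Bowl and mill stand on its far part (x about +80 to +130 mm); the rest is free.
- bowl_center (a point): Round brass bowl, 90 mm across, 45 mm high, loose, on the board; its centre, half-way up. A bystander.
- mill_center (a point): Dark wooden pepper mill, 54 mm across, 152 mm high, loose, upright on the board; point on its axis 75 mm above its foot. A bystander.
- jar_center (a point): Glass jar with steel cap, 58 mm across, 75 mm high, loose, on the counter between robot and caddy; its centre, half-way up. A bystander.
- oil_center (a point): Green glass bottle, 60 mm across, 200 mm high, loose, on the counter at the closed end of the caddy; its centre, half-way up. A bystander.
Not all that is in view belongs to the job. Of the things shaped like the part that bears box_center, the wooden one is meant.

How it is judged:
By the outcome, as a careful person would: the job done as asked, in the order asked, and still so for the second after the job is handed in, with the robot touching nothing.
It also fails if it takes over 72 s, if anything falls off the work surface, if the arm or the gripper's body presses on something with over 40 N, if the wrist force passes 120 N, or if a joint passes its speed limit or range.

### The arm

A 6-joint arm with a two-finger parallel gripper is mounted at the origin on the work surface. World frame = base frame: x ahead of the robot, y to its left, z up, the work surface at z = 0. Lengths are in m, angles in rad, forces in N, time in s.
With the tool pointing down it reaches from about 0.25 to 0.775 m from the base axis. Payload 4 kg.
Tool frame: the origin (TCP) lies between the finger pads; the fingertips stand 14 mm ahead of it and the grasp point (between the pads) lies 5 mm behind it (robot.tips_ahead is the distance from the TCP to the fingertips, in m); z points along the fingers, y is the direction in which the jaws open and shut (so a half turn about z gives the same grasp; the last joint's range is limited). The gripper opens to 94 mm and grips with 3 to 60 N. Pads are 16 mm wide; open, the fingers measure 119 mm over their backs; the gripper's body (75 mm by 177 mm) begins 78 mm behind the grasp point.
Start: joints at [1.197, 0.087, 1.371, -0, 1.684, -0.103], TCP at [0.147, 0.53, 0.22] pointing down, gripper open.
Joint ranges: [-3.1, 3.1], [-0.76, 2.03], [0.27, 2.55], [-1.08, 4.22], [0.17, 2.65], [-2.57, 2.57]. Speed limits (rad/s): [2.79, 2.79, 3.14, 3.14, 3.14, 3.14].

### API

Orientations are given as [roll, pitch, yaw] about the fixed x, y, z axes, in that order (R = Rz(yaw) Ry(pitch) Rx(roll)).
In Python, from bench import robot, optics, job gives the robot as it stands.
- The arm moves only by the tool apply_moves, never from a script. Its argument "moves" is a list of rows, each a list of 3 entries, a list of its own where there are three numbers: the shift along the tool's x, y, z in cm, then the turn, a rotation vector about the tool's x, y, z in rad, then the opening, from 0 (shut) to 1 (fully open). In form: [[[tx, ty, tz], [rx, ry, rz], grip], ...]. A call has exactly 10 rows; each row is the pose to reach, as a shift and turn from the pose commanded when the call began, along the tool's axes at that moment; what a row does not reach only later rows make up. A row lasts 1/12 s, in which the tool goes at most 41.7 mm and 7.16 degrees, less where a joint would pass 70% of its speed; a pose out of reach is approached as far as the arm can. A call with a gripper value outside its range is refused whole. The fingers move at their own pace and stop on an object; the grip force is fixed at half the most. Time passes only in rows, so rows that repeat a pose let the fingers close, or fill a call up. It gives the time, the measured TCP pose, the force and the opening at its end, in the units of the state.
- robot.get_obs(): the state, without advancing time (a new reading comes with each control period).
- optics.snapshot(name): name is "scene" or "top" or "wrist"; returns the picture (480x640x3 uint8, red, green, blue); there is no depth.
- optics.get_calibration(name): a dict with "fx", "fy", "cx", "cy" (pixels), "rvec" (rotation vector, rad) and "tvec" (3), from world to camera coordinates, as OpenCV has them. Camera axes: x right, y down, z forward; pixel columns grow to the right and rows downward; lengths in m; the calibration is good to about 2 mm. A picture is of the moment at which its call begins: read the wrist's pose just before it. get_calibration takes no time and is no camera call; for the wrist camera it gives the pose at the moment of the call.
- job.close_job(): hands the job in, once; it reports no verdict.
The state is a dict: "time": time; "joint_positions": joint angles; "qvel": joint speeds; "joint_torque": joint torques, N m; "tool_pos": TCP position; "ee_rot": TCP orientation; "wrist_force": force on the tool from outside, world axes, zero at the start; "wrist_torque": the same for the moment, N m; "width": finger opening in m.
Only numpy, scipy, OpenCV 4.12 (cv2) and the standard library are available. Lean on these libraries where they do the work, as an engineer would, in place of code of your own. Each camera call takes 0.05 s, during which the arm holds its last target.

## Working session

There is one attempt and no reset: what is moved stays moved. The work goes in short steps, Python scripts to look and compute and a tool call to move; the robot and the scene stay as the last step left them, time stands still between calls to the robot, and variables do not carry over. Pictures are saved under pics/ and viewed, and the job is handed in when it is done.

Besides the shell and the picture viewer there is one more tool, called after "Emit:" in YAML: its name, and indented under it one key for each argument. apply_moves: Moves the arm, as the interface text tells. Its arguments: {"type":"object","properties":{"moves":{"type":"array"}},"required":["moves"]}

```bash
ls; mkdir -p pics; python3 - <<'E'
from bench import robot, optics, job
import cv2
print(robot.get_obs())
for n in("scene","top","wrist"):
    print(n,optics.get_calibration(n))
    cv2.imwrite(f"pics/{n}0.png",optics.snapshot(n)[:,:,::-1])
E
```

```text
pics
{'time': 0.0, 'joint_positions': array([ 1.19690306e+00,  8.79335239e-02,  1.37224135e+00, -1.05492149e-05,
        1.68361071e+00, -1.03090239e-01]), 'qvel': array([-0.00019771, -0.00128752, -0.00098215,  0.00016432, -0.00020588,
       -0.00099767]), 'joint_torque': array([-4.56244015e-04, -3.40171802e+01, -3.02431548e+01,  7.15983007e-02,
        3.27692041e-02, -1.89329717e-04]), 'tool_pos': array([0.14693875, 0.52946628, 0.21832245]), 'ee_rot': array([-3.13941029e+00, -2.15240423e-04,  2.87078822e+00]), 'wrist_force': array([-0.06940755,  1.27478878, -1.26056895]), 'wrist_torque': array([0.02265805, 0.00037816, 0.00778457]), 'width': 0.09394093831027547}
scene {'fx': 533.9338373524209, 'fy': 533.9338373524209, 'cx': 327.81668317652304, 'cy': 248.3916016961997, 'rvec': array([ 1.35845272,  2.28488545, -0.86392707]), 'tvec': array([ 0.28805313, -0.2569387 ,  1.39454874])}
top {'fx': 615.6261007547542, 'fy': 615.6261007547542, 'cx': 310.70124813676216, 'cy': 244.58932475283464, 'rvec': array([ 2.19370967, -2.20224789,  0.09045461]), 'tvec': array([-0.05920741,  0.55456851,  1.38377181])}
wrist {'fx': 398.93556401936723, 'fy': 398.93556401936723, 'cx': 325.60871530518097, 'cy': 236.16330133444953, 'rvec': array([-2.34945563, -1.78764748, -0.20188101]), 'tvec': array([-0.54808563, -0.02313493,  0.39037521])}
```

View pics/scene0.png

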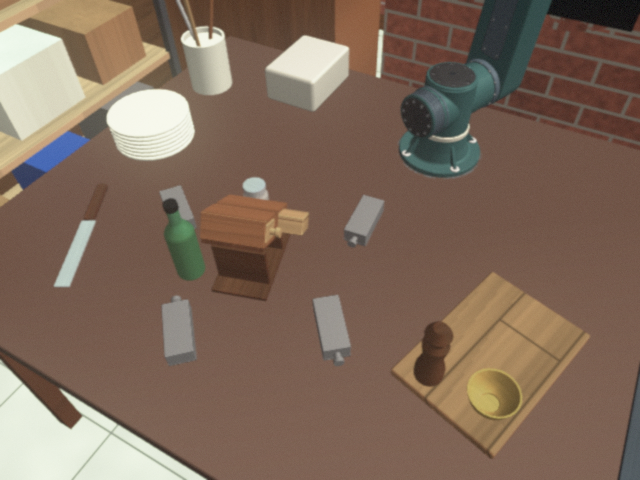

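View pics/top0.png

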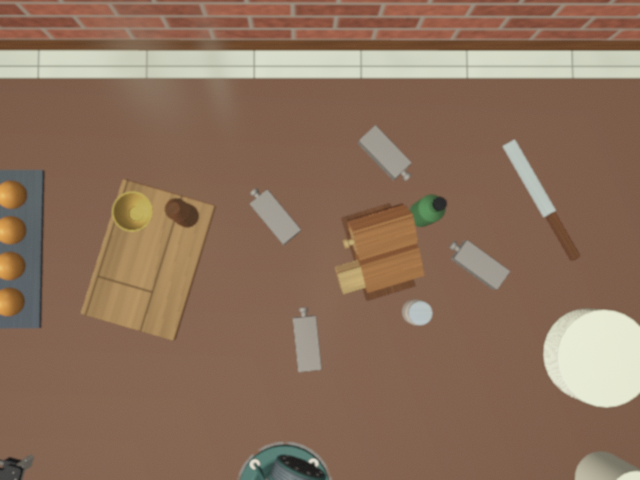

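View pics/wrist0.png

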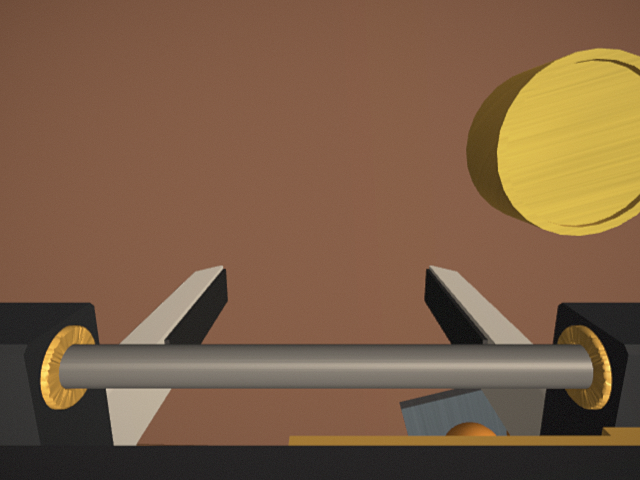

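The wooden box juts from the caddy's lower sleeve at top (350,278) / scene (293,222). The lookalikes are grey boxes at top (385,152), (275,216), (481,265), (307,343), plus the fixed wooden neighbour whose knob is at top (348,243). I choose the wooden jutting one. Next, close crops.

```bash
cat > h.py <<'E'
import numpy as np, cv2
from scipy.spatial.transform import Rotation as R
def P(c,X):
    K=np.array([[c['fx'],0,c['cx']],[0,c['fy'],c['cy']],[0,0,1]])
    return cv2.projectPoints(np.asarray(X,float).reshape(-1,1,3),c['rvec'],c['tvec'],K,None)[0][:,0]
def ray(c,uv):
    M=R.from_rotvec(c['rvec']).as_matrix(); o=-M.T@c['tvec']
    d=M.T@np.array([(uv[0]-c['cx'])/c['fx'],(uv[1]-c['cy'])/c['fy'],1]); return o,d/np.linalg.norm(d)
def onz(c,uv,z):
    o,d=ray(c,uv); return o+d*(z-o[2])/d[2]
def tri(c1,u1,c2,u2):
    o1,d1=ray(c1,u1);o2,d2=ray(c2,u2)
    A=np.stack([d1,-d2],1); s=np.linalg.lstsq(A,o2-o1,rcond=None)[0]
    a=o1+s[0]*d1;b=o2+s[1]*d2; return (a+b)/2,np.linalg.norm(a-b)
E
python3 - <<'E'
import cv2
a=cv2.imread('pics/scene0.png')[165:305,180:330]
cv2.imwrite('pics/sc_crop.png',cv2.resize(a,None,fx=4,fy=4,interpolation=cv2.INTER_CUBIC))
a=cv2.imread('pics/top0.png')[195:305,325:455]
cv2.imwrite('pics/tp_crop.png',cv2.resize(a,None,fx=5,fy=5,interpolation=cv2.INTER_CUBIC))
E
```

```text
(no output)
```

View pics/sc_crop.png

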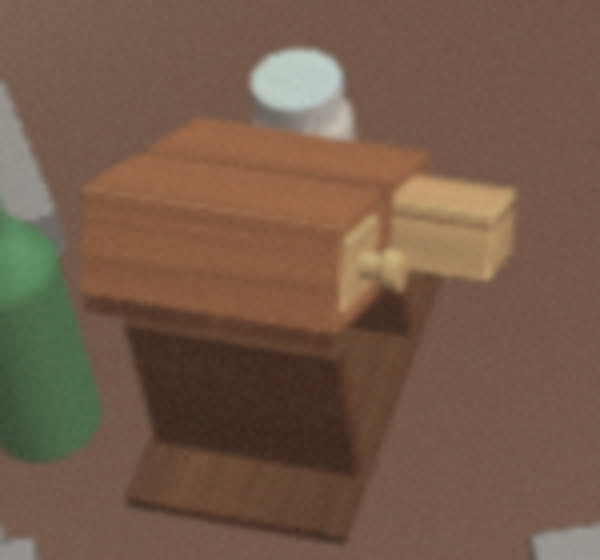

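View pics/tp_crop.png

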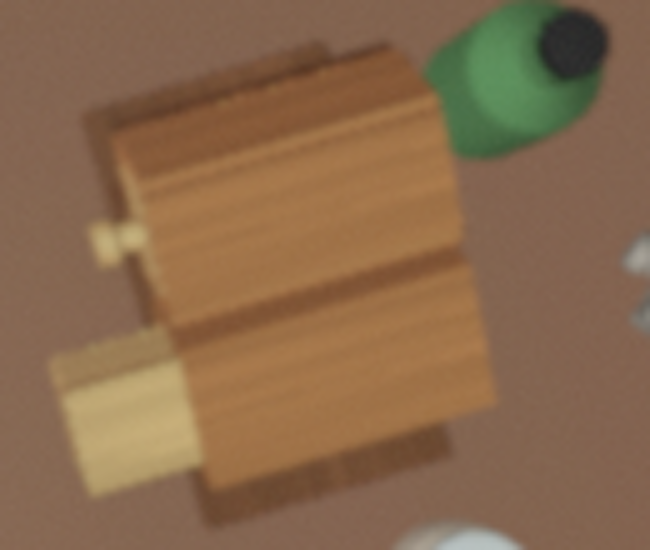

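Crops: top picture box outer corners near (338,267), (338,274), (343,294). The box end faces left (+y), its lid face up, and the neighbour's knob end is at top (344,243) / scene (280,232). I triangulate these.

```bash
cat > m1.py <<'E'
from bench import optics
from h import *
T=optics.get_calibration('top');S=optics.get_calibration('scene')
t=lambda u,v:(325+(u+.5)/5-.5,195+(v+.5)/5-.5)
s=lambda u,v:(180+(u+.5)/4-.5,165+(v+.5)/4-.5)
pts={'FB':((50,360),(487,278)),'FT':((66,393),(500,222)),'NT':((92,496),(515,187)),
'lowNT':((210,488),(430,152)),'upFT':((147,187),(346,227)),'upFB':((115,131),(335,332)),'knob':((97,246),(402,271)),
'backlowNT':((495,403),(195,120)),'backupFT':((437,96),(90,190))}
# sleeve frame local coords (m): x up-slope,y out,z normal
L={'lowNT':(-.0345,0,.0265),'upFT':(.1145,0,.0265),'upFB':(.1145,0,-.0265),'knob':(.08,.02,0)}
Q={}
for k,(a,b) in pts.items():
    p,e=tri(T,t(*a),S,s(*b)); Q[k]=p; print(k,p.round(4),'gap',round(e,4))
for a,b in (('lowNT','backlowNT'),('upFT','backupFT')):
    d=Q[a]-Q[b];print('yaw of y axis',np.degrees(np.arctan2(d[1],d[0])),np.linalg.norm(d),d)
for a,b in (('NT','FT'),('FT','FB'),('lowNT','upFT'),('upFT','upFB')):
    d=Q[b]-Q[a];print(a,b,d.round(4),np.linalg.norm(d))
A=np.array([L[k] for k in L]);B=np.array([Q[k] for k in L])
for th in np.radians([0]):
  pass
# closed form: rigid yaw about known 30deg slope (planar Procrustes)
Rs=R.from_euler('y',-30,degrees=True).as_matrix(); A2=A@Rs.T
a=A2-A2.mean(0);b=B-B.mean(0)
yaw=np.arctan2((a[:,0]*b[:,1]-a[:,1]*b[:,0]).sum(),(a[:,:2]*b[:,:2]).sum())
Rz=R.from_euler('z',yaw).as_matrix()
o=B.mean(0)-Rz@A2.mean(0);print('yaw',np.degrees(yaw),'origin',o)
M=Rz@Rs
for k in Q: print(k,((Q[k]-o)@M).round(4))
E
python3 m1.py
```

```text
FB [ 0.5019 -0.111   0.1012] gap 0.0007
FT [ 0.4861 -0.1142  0.1257] gap 0.0041
NT [ 0.4439 -0.1282  0.1061] gap 0.0008
lowNT [ 0.447  -0.1778  0.1113] gap 0.0003
upFT [ 0.5681 -0.1443  0.1826] gap 0.0031
upFB [ 0.5957 -0.1359  0.1417] gap 0.0007
knob [ 0.548  -0.1285  0.1416] gap 0.0004
backlowNT [ 0.4832 -0.3009  0.1097] gap 0.0026
backupFT [ 0.6048 -0.2624  0.1834] gap 0.0023
yaw of y axis 106.36721518561926 0.12830463324278474 [-0.03615244  0.12309546  0.00160884]
yaw of y axis 107.24895259136055 0.1236039480130143 [-0.03665085  0.11804266 -0.00076298]
NT FT [0.0423 0.0141 0.0196] 0.04866692692429447
FT FB [ 0.0157  0.0031 -0.0245] 0.02925463030665145
lowNT upFT [0.1211 0.0335 0.0714] 0.1445242609111051
upFT upFB [ 0.0276  0.0084 -0.041 ] 0.05010043471161739
yaw 15.680246050393489 origin [ 0.48703162 -0.16658338  0.10423827]
FB [ 0.0239  0.0495 -0.0173]
FT [0.0222 0.0507 0.0119]
NT [-0.0261  0.0486  0.0172]
lowNT [-0.0325  0.0001  0.0269]
upFT [ 0.112  -0.0005  0.0258]
upFB [ 0.1165  0.0002 -0.0241]
knob [ 0.0784  0.0202 -0.0022]
backlowNT [-0.0319 -0.1282  0.0247]
backupFT [ 0.1154 -0.124   0.0248]
```

```bash
cat >> h.py <<'E'
def frame(yaw,slope=30):
    return R.from_euler('z',yaw,degrees=True).as_matrix()@R.from_euler('y',-slope,degrees=True).as_matrix()
PSI=16.3; O=np.array([.487,-.167,.105])
def toolR(yaw,slope=30,flip=1):
    # tool z=-frame z, tool y=flip*frame x
    M=frame(yaw,slope); z=-M[:,2]; y=flip*M[:,0]; return np.stack([np.cross(y,z),y,z],1)
def delta(p,Rt,obs=None):
    from bench import robot
    o=obs or robot.get_obs()
    Rc=R.from_euler('xyz',o['ee_rot']).as_matrix()
    d=Rc.T@(np.asarray(p)-o['tool_pos'])*100; w=R.from_matrix(Rc.T@Rt).as_rotvec()
    print('from',o['tool_pos'].round(4),o['ee_rot'].round(3),'shift cm',d.round(2),'turn',w.round(3), 'j',o['joint_positions'].round(2),'t',round(o['time'],2),'F',o['wrist_force'].round(1),'w',round(o['width'],4))
def sl(x,y,z,psi=None,o=None): # sleeve local mm -> world
    return (O if o is None else o)+frame(PSI if psi is None else psi)@np.array([x,y,z])/1000
E
python3 - <<'E'
from h import *
from bench import robot,optics
print([a for a in dir(robot) if a[0]!='_'], robot.tips_ahead)
T=optics.get_calibration('top')
for n,uv,z in (('bowl',(132,211),.06),('mill',(181,211),.17),('jar',(418,313),.07),('gA',(307,343),.036),('gB',(275,216),.036),('board',(148,260),.02),('free',(240,310),0),('oil',(438,204),.2)): print(n,onz(T,uv,z).round(3))
delta(sl(-2,40,120),toolR(PSI))
o=robot.get_obs();c=optics.get_calibration('wrist');M=R.from_rotvec(c['rvec']).as_matrix()
Rc=R.from_euler('xyz',o['ee_rot']).as_matrix()
print('cam in tool',Rc.T@(-M.T@c['tvec']-o['tool_pos'])); print((Rc.T@M.T).round(3))
E
```

```text
['IKError', 'get_obs', 'tips_ahead'] 0.014
bowl [0.627 0.333 0.06 ]
mill [0.614 0.204 0.17 ]
jar [ 0.401 -0.294  0.07 ]
gA [ 0.334 -0.052  0.036]
gB [0.618 0.019 0.036]
board [0.521 0.307 0.02 ]
free [0.406 0.101 0.   ]
oil [ 0.623 -0.313  0.2  ]
from [0.147  0.5296 0.2186] [-3.14  -0.     2.871] shift cm [-44.04 -57.88   1.16] turn [-0.479 -0.265  0.992] j [ 1.2   0.09  1.37 -0.    1.68 -0.1 ] t 0.15 F [ 0.7 -0.  -0.1] w 0.094
cam in tool [ 0.06594185 -0.00098399 -0.16587198]
[[ 0.001 -0.974 -0.226]
 [ 1.     0.001 -0.   ]
 [ 0.    -0.226  0.974]]
```

Emit:
apply_moves:
  moves:
    - [[-4.0,-5.2,0.1],[-0.04,-0.025,0.09],1]
    - [[-8,-10.5,0.2],[-0.085,-0.05,0.18],1]
    - [[-12,-15.8,0.3],[-0.13,-0.07,0.27],1]
    - [[-15,-19.7,0.4],[-0.17,-0.1,0.36],1]
    - [[-18,-23.7,0.5],[-0.22,-0.12,0.45],1]
    - [[-20.5,-26.9,0.5],[-0.26,-0.14,0.54],1]
    - [[-23,-30.2,0.6],[-0.3,-0.17,0.63],1]
    - [[-25.5,-33.5,0.7],[-0.35,-0.19,0.72],1]
    - [[-28,-36.8,0.7],[-0.39,-0.22,0.81],1]
    - [[-30,-39.4,0.8],[-0.44,-0.24,0.9],1]

```text
time: 0.98
tool_pos: [0.3213, 0.1553, 0.2109]
ee_rot: [2.681, 0.02, 1.944]
wrist_force: [0.7, 1.1, -0.5]
width: 0.0938
```

```bash
python3 - <<'E'
from h import *
delta(sl(-2,40,120),toolR(PSI))
E
```

```text
from [0.3213 0.1553 0.2109] [2.681 0.02  1.944] shift cm [-31.51  -2.32  -0.11] turn [-0.062 -0.024  0.088] j [ 0.26 -0.76  2.06  0.03  1.37 -0.12] t 0.98 F [ 0.7  1.1 -0.5] w 0.0938
```

Emit:
apply_moves:
  moves:
    - [[-4.0,-0.3,0],[-0.01,0,0.01],1]
    - [[-8,-0.6,0],[-0.02,0,0.02],1]
    - [[-12,-0.9,0],[-0.03,-0.01,0.03],1]
    - [[-16,-1.2,0],[-0.04,-0.01,0.05],1]
    - [[-20,-1.5,-0.1],[-0.05,-0.02,0.06],1]
    - [[-24,-1.8,-0.1],[-0.06,-0.02,0.08],1]
    - [[-28,-2.1,-0.1],[-0.06,-0.02,0.09],1]
    - [[-31.5,-2.3,-0.1],[-0.06,-0.02,0.09],1]
    - [[-31.5,-2.3,-0.1],[-0.06,-0.02,0.09],1]
    - [[-31.5,-2.3,-0.1],[-0.06,-0.02,0.09],1]

```text
time: 1.82
tool_pos: [0.4179, -0.1468, 0.2106]
ee_rot: [2.616, -0.007, 1.853]
wrist_force: [-0.3, -0.0, -0.1]
width: 0.0941
```

```bash
python3 - <<'E'
from h import *
from bench import optics
delta(sl(-2,40,120),toolR(PSI))
cv2.imwrite('pics/w1.png',optics.snapshot('wrist')[:,:,::-1])
cv2.imwrite('pics/s1.png',optics.snapshot('scene')[:,:,::-1])
E
```

```text
from [ 0.4179 -0.1468  0.2106] [ 2.616 -0.007  1.853] shift cm [ 0.12 -0.23  0.18] turn [ 0.002 -0.005 -0.005] j [-0.83 -0.43  1.92  0.47  1.43 -1.12] t 1.82 F [-0.3 -0.  -0.1] w 0.0941
```

View pics/w1.png

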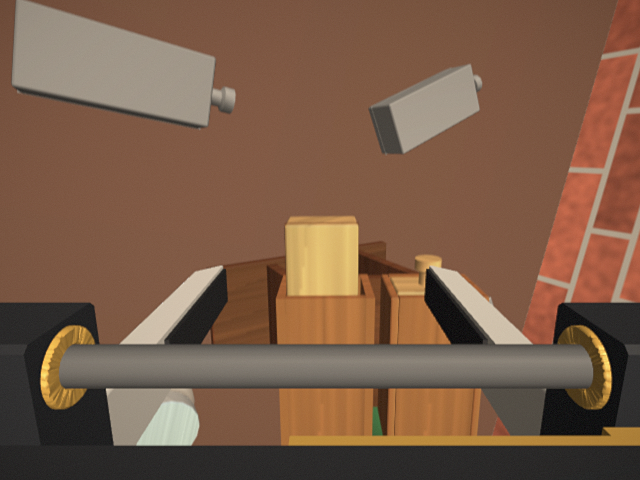

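View pics/s1.png

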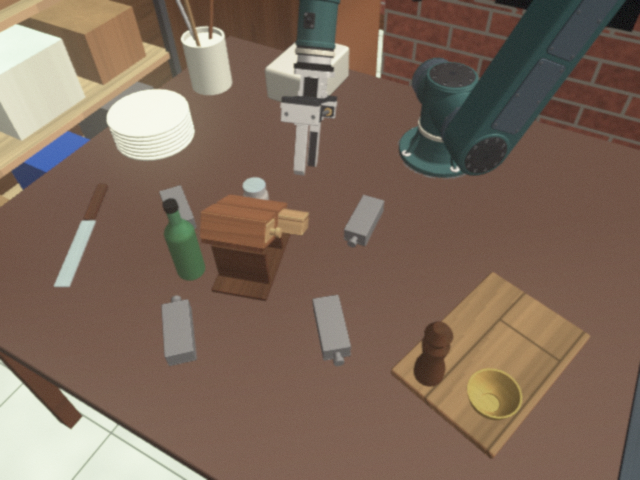

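```bash
python3 - <<'E'
import cv2
a=cv2.imread('pics/w1.png')[205:340,260:390]
cv2.imwrite('pics/w1c.png',cv2.resize(a,None,fx=4,fy=4,interpolation=cv2.INTER_CUBIC))
E
```

```text
(no output)
```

View pics/w1c.png

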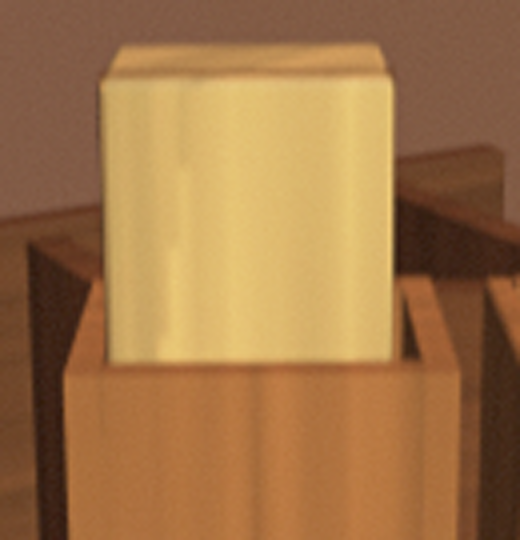

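```bash
python3 - <<'E'
from h import *
from bench import optics
c=optics.get_calibration('wrist')
s=lambda u,v:(260+(u+.5)/4-.5,205+(v+.5)/4-.5)
M=frame(PSI)
def loc(uv,z):
    o,d=ray(c,uv);n=M[:,2];q=O+n*z; k=((q-o)@n)/(d@n); return (M.T@(o+k*d-O)*1000).round(2)
for n,u,z in (('sleeve NT',(66,372),.0265),('sleeve FT',(460,372),.0265),('sl NT low',(67,538),.0265),('sl FT low',(459,538),.0265),('box out N',(103,80),.0155),('box out F',(393,80),.0155),('box in N',(109,362),.0155),('box in F',(392,362),.0155)):
    print(n,loc(s(*u),z))
# plane-free width check
print('knob',loc((427,257),0))
E
```

```text
sleeve NT [-33.96   2.55  26.5 ]
sleeve FT [34.82  2.47 26.5 ]
sl NT low [-34.66 -28.98  26.5 ]
sl FT low [ 35.48 -29.08  26.5 ]
box out N [-27.44  52.3   15.5 ]
box out F [23.14 52.26 15.5 ]
box in N [-27.53   0.15  15.5 ]
box in F [23.87  0.09 15.5 ]
knob [76.82 24.41 -0.  ]
```

Wrist view: sleeve mouth edge at row 298, columns 276–375; box columns 286–358. It agrees with the estimate to 0.4 mm in x, and the mouth is about 2.3 mm further out. I go to the grasp.

```bash
python3 - <<'E'
s=open('h.py').read()
s=s.replace("O=np.array([.487,-.167,.105])","O=np.array([.487,-.167,.105])+frame(PSI)@np.array([.0004,.0023,0])")
open('h.py','w').write(s)
from h import *
delta(sl(-2.3,14,60),toolR(PSI))
delta(sl(-2.3,14,-5.5),toolR(PSI))
E
```

```text
from [ 0.4176 -0.1436  0.2112] [ 2.615 -0.006  1.858] shift cm [-2.6  -0.32  6.19] turn [ 0.003 -0.006 -0.001] j [-0.82 -0.44  1.92  0.47  1.43 -1.12] t 1.92 F [-0.1 -0.3 -0.1] w 0.0944
from [ 0.4176 -0.1436  0.2112] [ 2.615 -0.006  1.858] shift cm [-2.64 -0.33 12.74] turn [ 0.003 -0.006 -0.001] j [-0.82 -0.44  1.92  0.47  1.43 -1.12] t 1.92 F [-0.1 -0.3 -0.1] w 0.0944
```

Emit:
apply_moves:
  moves:
    - [[-1.0,-0.1,1.5],[0,0,0],1]
    - [[-2.0,-0.2,3],[0,0,0],1]
    - [[-2.6,-0.3,4.5],[0,0,0],1]
    - [[-2.6,-0.3,6.0],[0,0,0],1]
    - [[-2.6,-0.3,7.5],[0,0,0],1]
    - [[-2.6,-0.3,8.5],[0,0,0],1]
    - [[-2.6,-0.3,9],[0,0,0],1]
    - [[-2.6,-0.3,9],[0,0,0],1]
    - [[-2.6,-0.3,9],[0,0,0],1]
    - [[-2.6,-0.3,9],[0,0,0],1]

```text
time: 2.75
tool_pos: [0.4664, -0.1568, 0.1336]
ee_rot: [2.614, -0.002, 1.858]
wrist_force: [0.4, 0.6, -0.2]
width: 0.094
```

```bash
python3 - <<'E'
from h import *
from bench import optics
for i in range(3): delta(sl(-2.3,14,-5.5),toolR(PSI)); im=optics.snapshot('wrist')
cv2.imwrite('pics/w2.png',im[:,:,::-1])
E
```

```text
from [ 0.4664 -0.1568  0.1336] [ 2.614e+00 -2.000e-03  1.858e+00] shift cm [ 0.06 -0.17  3.87] turn [ 0.004 -0.003  0.001] j [-0.75 -0.27  1.97  0.48  1.21 -1.16] t 2.75 F [ 0.4  0.6 -0.2] w 0.094
from [ 0.4664 -0.1571  0.1336] [ 2.614e+00 -2.000e-03  1.858e+00] shift cm [ 0.09 -0.17  3.87] turn [ 0.004 -0.003  0.001] j [-0.75 -0.27  1.97  0.48  1.21 -1.16] t 2.8 F [0.5 0.3 0.3] w 0.0942
from [ 0.4664 -0.1572  0.1335] [ 2.614e+00 -2.000e-03  1.857e+00] shift cm [ 0.1  -0.16  3.87] turn [ 0.004 -0.003  0.001] j [-0.75 -0.27  1.97  0.48  1.2  -1.16] t 2.85 F [ 0.3  1.2 -0.3] w 0.0942
```

View pics/w2.png

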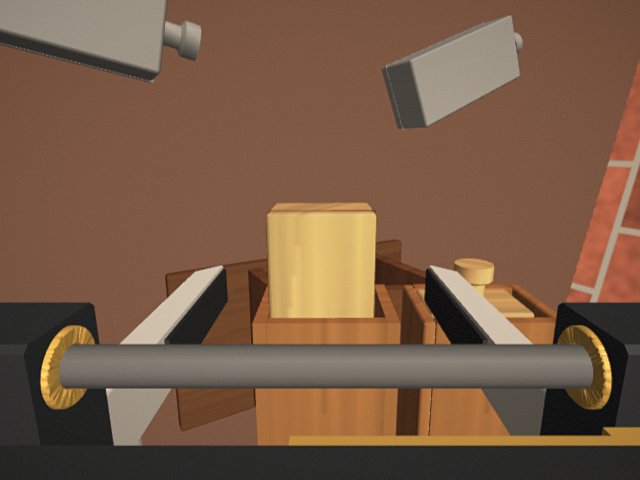

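Box centred between fingers (columns 268–375, fingers 227/427), mouth edge at row 318; the fingers will straddle the jutting part. Descend and close.

Emit:
apply_moves:
  moves:
    - [[0.1,-0.15,0.8],[0,0,0],1]
    - [[0.1,-0.15,1.6],[0,0,0],1]
    - [[0.1,-0.15,2.4],[0,0,0],1]
    - [[0.1,-0.15,3.2],[0,0,0],1]
    - [[0.1,-0.15,3.9],[0,0,0],1]
    - [[0.1,-0.15,3.9],[0,0,0],1]
    - [[0.1,-0.15,3.9],[0,0,0],0.6]
    - [[0.1,-0.15,3.9],[0,0,0],0.4]
    - [[0.1,-0.15,3.9],[0,0,0],0.3]
    - [[0.1,-0.15,3.9],[0,0,0],0.3]

```text
time: 3.73
tool_pos: [0.4836, -0.1508, 0.0985]
ee_rot: [2.614, -0.003, 1.857]
wrist_force: [0.2, -0.1, -0.7]
width: 0.0711
```

```bash
python3 - <<'E'
from h import *
delta(sl(-2.3,14,-5.5),toolR(PSI))
delta(sl(-2.3,134,-3.5),toolR(PSI))
E
```

```text
from [ 0.4836 -0.1508  0.0985] [ 2.614 -0.003  1.857] shift cm [-0.02  0.03 -0.08] turn [ 0.004 -0.004  0.   ] j [-0.71 -0.21  1.99  0.49  1.11 -1.16] t 3.73 F [ 0.2 -0.1 -0.7] w 0.0711
from [ 0.4836 -0.1508  0.0985] [ 2.614 -0.003  1.857] shift cm [11.99  0.03 -0.23] turn [ 0.004 -0.004  0.   ] j [-0.71 -0.21  1.99  0.49  1.11 -1.16] t 3.73 F [ 0.2 -0.1 -0.7] w 0.0711
```

Emit:
apply_moves:
  moves:
    - [[0,0,0],[0,0,0],0]
    - [[0,0,0],[0,0,0],0]
    - [[0,0,0],[0,0,0],0]
    - [[0,0,0],[0,0,0],0]
    - [[0,0,0],[0,0,0],0]
    - [[0,0,0],[0,0,0],0]
    - [[0,0,0],[0,0,0],0]
    - [[0,0,0],[0,0,0],0]
    - [[0,0,0],[0,0,0],0]
    - [[0,0,0],[0,0,0],0]

```text
time: 4.57
tool_pos: [0.4834, -0.1507, 0.0982]
ee_rot: [2.615, -0.004, 1.858]
wrist_force: [-2.6, 0.2, 3.5]
width: 0.0522
```

```bash
python3 - <<'E'
from h import *
from bench import optics
delta(sl(-2.3,14,-5.5),toolR(PSI))
cv2.imwrite('pics/w3.png',optics.snapshot('wrist')[:,:,::-1])
E
```

```text
from [ 0.4834 -0.1507  0.0982] [ 2.615 -0.004  1.858] shift cm [-0.03  0.05 -0.1 ] turn [ 0.003 -0.004  0.   ] j [-0.71 -0.21  1.99  0.49  1.11 -1.16] t 4.57 F [-2.6  0.2  3.5] w 0.0522
```

View pics/w3.png

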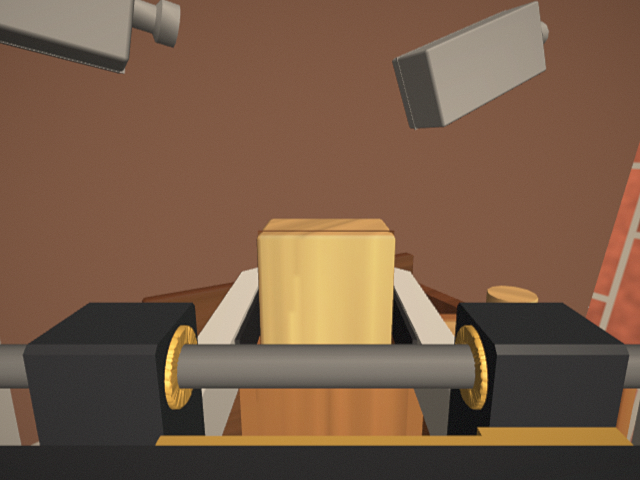

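Emit:
apply_moves:
  moves:
    - [[0,0.1,-0.15],[0,0,0],0]
    - [[0.8,0.1,-0.15],[0,0,0],0]
    - [[2,0.1,-0.2],[0,0,0],0]
    - [[3.2,0.1,-0.2],[0,0,0],0]
    - [[4.4,0.1,-0.2],[0,0,0],0]
    - [[5.6,0.1,-0.2],[0,0,0],0]
    - [[6.8,0.1,-0.2],[0,0,0],0]
    - [[8,0.1,-0.2],[0,0,0],0]
    - [[9.5,0.1,-0.2],[0,0,0],0]
    - [[11,0.1,-0.2],[0,0,0],0]

```text
time: 5.45
tool_pos: [0.4514, -0.0435, 0.1004]
ee_rot: [2.614, -0.004, 1.858]
wrist_force: [1.3, 0.3, -2.3]
width: 0.0518
```

```bash
python3 - <<'E'
from h import *
from bench import optics
delta(sl(-2.3,124,-5.5),toolR(PSI))
cv2.imwrite('pics/w4.png',optics.snapshot('wrist')[:,:,::-1])
cv2.imwrite('pics/s4.png',cv2.resize(optics.snapshot('scene')[120:320,180:440,::-1],None,fx=3,fy=3))
E
```

```text
from [ 0.4514 -0.0435  0.1004] [ 2.614 -0.004  1.858] shift cm [-0.22 -0.01  0.13] turn [ 0.004 -0.005  0.   ] j [-0.5  -0.42  2.13  0.42  1.08 -0.92] t 5.45 F [ 1.3  0.3 -2.3] w 0.0518
```

View pics/w4.png

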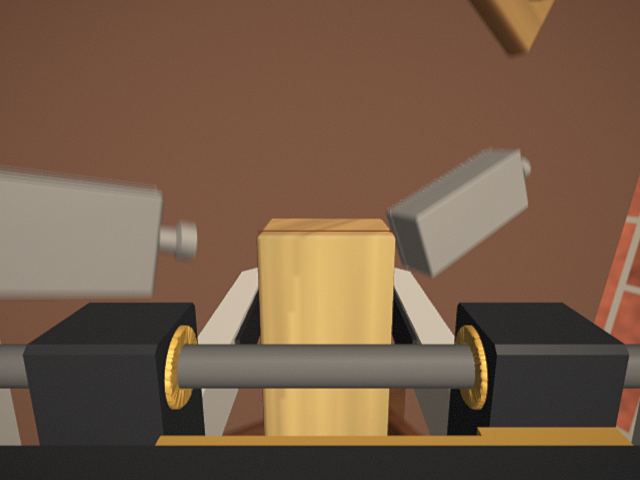

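View pics/s4.png

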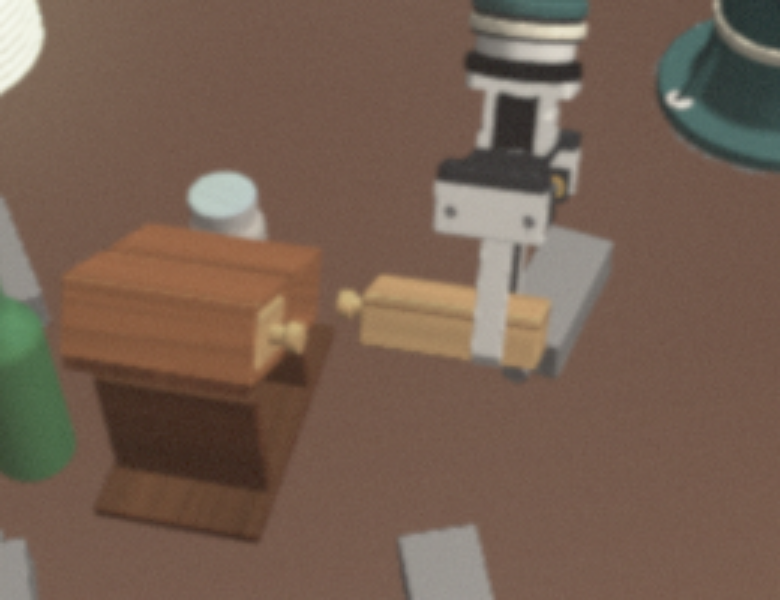

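Box is fully out, held level and parallel (scene crop: knob at (348,302), box to (548,340)). I'll set it on free counter left of there, turned 90°, to regrasp at the knob end.

```bash
python3 - <<'E'
from h import *
V=lambda th:R.from_euler('xyz',[np.pi,0,th]).as_matrix()
from bench import robot
o=robot.get_obs()
delta([.45,.10,.12],V(.25),o)
Rc=R.from_euler('xyz',o['ee_rot']); w=(Rc.inv()*R.from_matrix(V(.25))).as_rotvec()
d=Rc.inv().apply(np.array([.45,.10,.12])-o['tool_pos'])*100
for k in range(1,17): print((d*min(1,k/12)).round(1),(w*k/16).round(2))
E
```

```text
from [ 0.451  -0.0424  0.1001] [ 2.615 -0.005  1.861] shift cm [13.68  4.41  0.34] turn [ 0.403 -0.427  1.569] j [-0.5  -0.42  2.13  0.42  1.08 -0.92] t 5.55 F [ 0.6  0.2 -1.7] w 0.0516
[1.1 0.4 0. ] [ 0.03 -0.03  0.1 ]
[2.3 0.7 0.1] [ 0.05 -0.05  0.2 ]
[3.4 1.1 0.1] [ 0.08 -0.08  0.29]
[4.6 1.5 0.1] [ 0.1  -0.11  0.39]
[5.7 1.8 0.1] [ 0.13 -0.13  0.49]
[6.8 2.2 0.2] [ 0.15 -0.16  0.59]
[8.  2.6 0.2] [ 0.18 -0.19  0.69]
[9.1 2.9 0.2] [ 0.2  -0.21  0.78]
[10.3  3.3  0.3] [ 0.23 -0.24  0.88]
[11.4  3.7  0.3] [ 0.25 -0.27  0.98]
[12.5  4.   0.3] [ 0.28 -0.29  1.08]
[13.7  4.4  0.3] [ 0.3  -0.32  1.18]
[13.7  4.4  0.3] [ 0.33 -0.35  1.27]
[13.7  4.4  0.3] [ 0.35 -0.37  1.37]
[13.7  4.4  0.3] [ 0.38 -0.4   1.47]
[13.7  4.4  0.3] [ 0.4  -0.43  1.57]
```

Emit:
apply_moves:
  moves:
    - [[1.1,0.4,0],[0.03,-0.03,0.1],0]
    - [[2.3,0.7,0.1],[0.05,-0.05,0.2],0]
    - [[3.4,1.1,0.1],[0.08,-0.08,0.29],0]
    - [[4.6,1.5,0.1],[0.1,-0.11,0.39],0]
    - [[5.7,1.8,0.1],[0.13,-0.13,0.49],0]
    - [[6.8,2.2,0.2],[0.15,-0.16,0.59],0]
    - [[8,2.6,0.2],[0.18,-0.19,0.69],0]
    - [[9.1,2.9,0.2],[0.2,-0.21,0.78],0]
    - [[10.3,3.3,0.3],[0.23,-0.24,0.88],0]
    - [[11.4,3.7,0.3],[0.25,-0.27,0.98],0]

```text
time: 6.38
tool_pos: [0.4524, 0.075, 0.1174]
ee_rot: [2.95, -0.106, 0.843]
wrist_force: [-0.2, -0.8, -1.5]
width: 0.0519
```

```bash
python3 - <<'E'
from h import *
delta([.45,.10,.06],R.from_euler('xyz',[np.pi,0,.25]).as_matrix())
E
```

```text
from [0.4524 0.075  0.1174] [ 2.95  -0.106  0.843] shift cm [ 1.09 -2.93  5.43] turn [ 0.155 -0.159  0.58 ] j [ 0.09 -0.23  1.89 -0.07  1.28  0.84] t 6.38 F [-0.2 -0.8 -1.5] w 0.0519
```

Emit:
apply_moves:
  moves:
    - [[0.2,-0.5,0.3],[0.03,-0.03,0.1],0]
    - [[0.4,-1,0.8],[0.05,-0.05,0.2],0]
    - [[0.6,-1.5,1.5],[0.08,-0.08,0.3],0]
    - [[0.8,-2,2.5],[0.1,-0.11,0.4],0]
    - [[1,-2.5,3.5],[0.13,-0.13,0.5],0]
    - [[1.1,-2.9,4.5],[0.155,-0.16,0.58],0]
    - [[1.1,-2.9,5.4],[0.155,-0.16,0.58],0]
    - [[1.1,-2.9,5.4],[0.155,-0.16,0.58],0]
    - [[1.1,-2.9,5.4],[0.155,-0.16,0.58],0]
    - [[1.1,-2.9,5.4],[0.155,-0.16,0.58],0]

```text
time: 7.22
tool_pos: [0.4499, 0.0984, 0.0605]
ee_rot: [3.14, -0.0, 0.256]
wrist_force: [0.1, 0.4, -2.8]
width: 0.0518
```

```bash
python3 - <<'E'
from h import *
from bench import optics
delta([.45,.10,.017],R.from_euler('xyz',[np.pi,0,.25]).as_matrix())
cv2.imwrite('pics/s5.png',cv2.resize(optics.snapshot('scene')[100:340,220:520,::-1],None,fx=2.5,fy=2.5))
E
```

```text
from [0.4499 0.0984 0.0605] [ 3.14  -0.     0.256] shift cm [ 0.05 -0.16  4.35] turn [ 0.002 -0.     0.006] j [ 0.09 -0.02  1.81 -0.    1.36  1.41] t 7.22 F [ 0.1  0.4 -2.8] w 0.0518
```

View pics/s5.png

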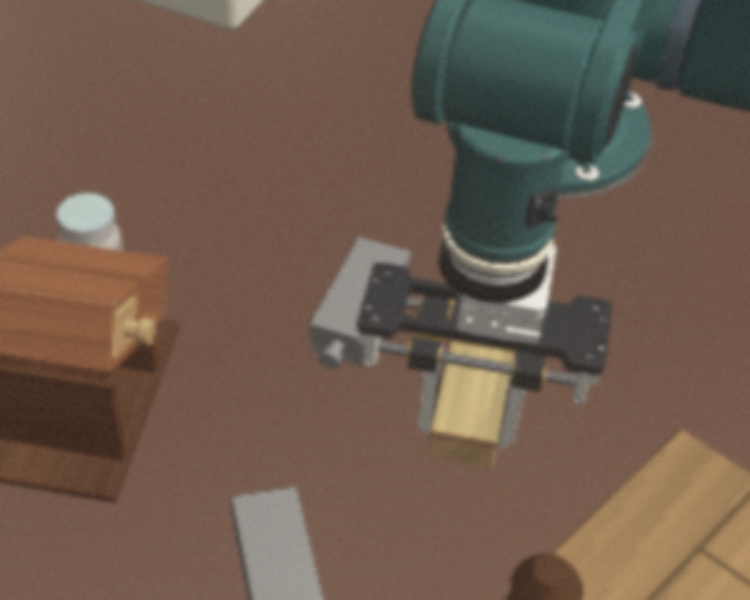

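Emit:
apply_moves:
  moves:
    - [[0,0,1],[0,0,0],0]
    - [[0,0,2],[0,0,0],0]
    - [[0,0,2.8],[0,0,0],0]
    - [[0,0,3.4],[0,0,0],0]
    - [[0,0,3.8],[0,0,0],0]
    - [[0,0,4.1],[0,0,0],0]
    - [[0,0,4.3],[0,0,0],0]
    - [[0,0,4.4],[0,0,0],0]
    - [[0,0,4.5],[0,0,0],0]
    - [[0,0,4.5],[0,0,0],0]

```text
time: 8.1
tool_pos: [0.4499, 0.0984, 0.0151]
ee_rot: [3.14, 0.001, 0.254]
wrist_force: [0.3, -0.1, -2.1]
width: 0.0515
```

Emit:
apply_moves:
  moves:
    - [[0,0,0.05],[0,0,0],0]
    - [[0,0,0.05],[0,0,0],0.6]
    - [[0,0,0.05],[0,0,0],0.8]
    - [[0,0,0.0],[0,0,0],0.8]
    - [[0,0,0],[0,0,0],0.8]
    - [[0,0,0],[0,0,0],0.8]
    - [[0,0,0],[0,0,0],0.8]
    - [[0,0,-1],[0,0,0],0.8]
    - [[0,0,-3],[0,0,0],0.8]
    - [[0,0,-6],[0,0,0],0.8]

```text
time: 8.93
tool_pos: [0.4475, 0.0982, 0.0736]
ee_rot: [3.141, 0.007, 0.254]
wrist_force: [-0.1, 0.2, 0.5]
width: 0.0751
```

```bash
python3 - <<'E'
from h import *
from bench import optics
delta([.42,.09,.16],R.from_euler('xyz',[np.pi,0,.25-np.pi/2]).as_matrix())
delta([.42,.09,.16],R.from_euler('xyz',[np.pi,0,.25-3.1]).as_matrix())
E
```

```text
from [0.4475 0.0982 0.0736] [3.141 0.007 0.254] shift cm [-2.93  0.1  -8.62] turn [0.006 0.006 1.575] j [ 0.09 -0.03  1.79 -0.    1.39  1.41] t 8.93 F [-0.1  0.2  0.5] w 0.0751
from [0.4475 0.0982 0.0736] [3.141 0.007 0.254] shift cm [-2.93  0.1  -8.62] turn [ 0.012 -0.     3.104] j [ 0.09 -0.03  1.79 -0.    1.39  1.41] t 8.93 F [-0.1  0.2  0.5] w 0.0751
```

Emit:
apply_moves:
  moves:
    - [[0,0,-2],[0,0,-0.12],1]
    - [[-0.5,0,-4],[0,0,-0.24],1]
    - [[-1,0,-6],[0,0,-0.36],1]
    - [[-1.5,0,-8],[0,0,-0.48],1]
    - [[-2,0,-9],[0,0,-0.6],1]
    - [[-2.5,0,-9],[0,0,-0.72],1]
    - [[-3,0,-9],[0,0,-0.84],1]
    - [[-3.5,0,-9],[0,0,-0.96],1]
    - [[-4,0,-9],[0,0,-1.08],1]
    - [[-4,0,-9],[0,0,-1.2],1]

```text
time: 9.77
tool_pos: [0.4106, 0.0884, 0.166]
ee_rot: [3.141, 0.002, 1.46]
wrist_force: [-0.5, -0.6, -0.2]
width: 0.0942
```

Emit:
apply_moves:
  moves:
    - [[0,0,0],[0,0,-0.12],1]
    - [[0,0,0],[0,0,-0.24],1]
    - [[0,0,0],[0,0,-0.36],1]
    - [[0,0,0],[0,0,-0.48],1]
    - [[0,0,0],[0,0,-0.6],1]
    - [[0,0,0],[0,0,-0.72],1]
    - [[0,0,0],[0,0,-0.84],1]
    - [[0,0,0],[0,0,-0.96],1]
    - [[0,0,0],[0,0,-1.08],1]
    - [[0,0,0],[0,0,-1.2],1]

```text
time: 10.6
tool_pos: [0.4112, 0.0885, 0.1659]
ee_rot: [-3.14, 0.001, 2.66]
wrist_force: [0.4, 0.6, -0.4]
width: 0.0935
```

```bash
python3 - <<'E'
from h import *
delta([.396,.086,.16],R.from_euler('xyz',[np.pi,0,.254-np.pi]).as_matrix())
E
```

```text
from [0.4112 0.0885 0.1659] [-3.14e+00  1.00e-03  2.66e+00] shift cm [ 1.23 -0.93  0.59] turn [-0.001  0.    -0.735] j [ 0.08 -0.19  1.74 -0.    1.59 -1.01] t 10.6 F [ 0.4  0.6 -0.4] w 0.0935
```

Emit:
apply_moves:
  moves:
    - [[0.2,-0.2,0],[0,0,-0.12],1]
    - [[0.4,-0.4,0],[0,0,-0.24],1]
    - [[0.6,-0.6,0],[0,0,-0.36],1]
    - [[0.8,-0.8,0],[0,0,-0.48],1]
    - [[1,-0.9,0],[0,0,-0.6],1]
    - [[1.2,-0.9,0],[0,0,-0.7],1]
    - [[1.2,-0.9,0],[0,0,-0.735],1]
    - [[1.2,-0.9,0],[0,0,-0.735],1]
    - [[1.2,-0.9,0],[0,0,-0.735],1]
    - [[1.2,-0.9,0],[0,0,-0.735],1]

```text
time: 11.43
tool_pos: [0.3964, 0.0862, 0.1655]
ee_rot: [-3.14, -0.001, -2.895]
wrist_force: [-0.5, -0.1, -0.0]
width: 0.0939
```

```bash
python3 - <<'E'
from h import *
from bench import optics
delta([.396,.086,.016],R.from_euler('xyz',[np.pi,0,.254-np.pi]).as_matrix())
cv2.imwrite('pics/w6.png',optics.snapshot('wrist')[:,:,::-1])
E
```

```text
from [0.3964 0.0862 0.1655] [-3.140e+00 -1.000e-03 -2.895e+00] shift cm [4.000e-02 1.000e-02 1.495e+01] turn [-0.001 -0.001 -0.007] j [ 0.08 -0.23  1.77 -0.    1.6  -1.74] t 11.43 F [-0.5 -0.1 -0. ] w 0.0939
```

View pics/w6.png

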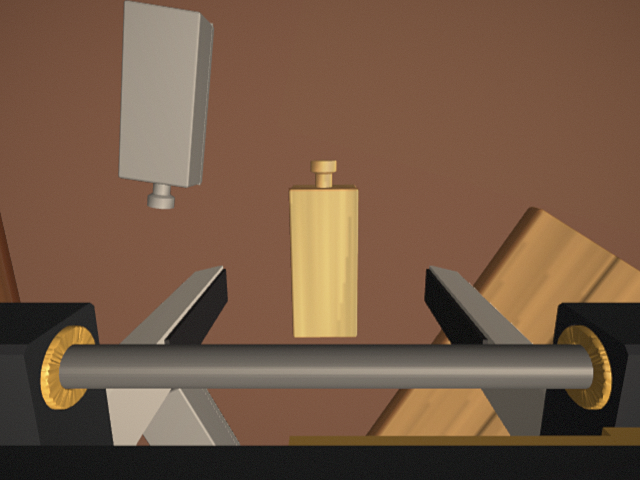

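Box lies on the counter, knob at (323,162), body columns 290–358, rows 188–337. I'll measure it.

```bash
python3 - <<'E'
from h import *
from bench import optics,robot
c=optics.get_calibration('wrist')
im=cv2.cvtColor(cv2.imread('pics/w6.png'),cv2.COLOR_BGR2HSV)
m=cv2.inRange(im,(18,60,150),(32,255,255)); m[:,:270]=0;m[:,380:]=0;m[:150]=0;m[345:]=0
n,l,st,_=cv2.connectedComponentsWithStats(m);k=1+st[1:,4].argmax();print(st[k])
body=(l==k).astype('uint8'); body[:188]=0
body=cv2.morphologyEx(body,cv2.MORPH_OPEN,np.ones((9,9)))
cn=max(cv2.findContours(body,0,2)[0],key=cv2.contourArea)
q=cv2.boxPoints(cv2.minAreaRect(cn));print(q)
o=robot.get_obs();Rc=R.from_euler('xyz',o['ee_rot']).as_matrix()
W=np.array([onz(c,p,.036) for p in q]);L=(W-o['tool_pos'])@Rc*1000
print(W.round(4));print(L.round(1),L.mean(0))
E
```

```text
[ 290  189   68  148 9604]
[[289.99997 335.99994]
 [289.99997 189.99998]
 [356.99997 190.     ]
 [356.99997 335.99994]]
[[0.4857 0.0785 0.036 ]
 [0.371  0.0519 0.036 ]
 [0.3589 0.1    0.036 ]
 [0.4724 0.1309 0.036 ]]
[[-84.8 -29.1 129.3]
 [ 32.9 -26.8 129.4]
 [ 32.9  22.8 129.4]
 [-84.7  24.9 129.3]] [-25.92839027  -2.0420305  129.34268456]
```

Emit:
apply_moves:
  moves:
    - [[0.2,-0.1,2.5],[0,0,0],1]
    - [[0.4,-0.2,5],[0,0,0],1]
    - [[0.4,-0.2,7.5],[0,0,0],1]
    - [[0.4,-0.2,10],[0,0,0],1]
    - [[0.4,-0.2,12],[0,0,0],1]
    - [[0.4,-0.2,13.5],[0,0,0],1]
    - [[0.4,-0.2,14.4],[0,0,0],1]
    - [[0.4,-0.2,14.9],[0,0,0],1]
    - [[0.4,-0.2,14.9],[0,0,0],1]
    - [[0.4,-0.2,14.9],[0,0,0],0.5]

```text
time: 12.32
tool_pos: [0.3934, 0.0831, 0.0167]
ee_rot: [-3.14, -0.0, -2.894]
wrist_force: [0.1, -0.6, 0.3]
width: 0.0901
```

Emit:
apply_moves:
  moves:
    - [[0,0,0],[0,0,0],0]
    - [[0,0,0],[0,0,0],0]
    - [[0,0,0],[0,0,0],0]
    - [[0,0,0],[0,0,0],0]
    - [[0,0,0],[0,0,0],0]
    - [[0,0,0],[0,0,0],0]
    - [[0,0,0],[0,0,0],0]
    - [[0,0,0],[0,0,0],0]
    - [[0,0,0],[0,0,0],0]
    - [[0,0,0],[0,0,0],0]

```text
time: 13.15
tool_pos: [0.3929, 0.0831, 0.0163]
ee_rot: [-3.14, -0.001, -2.894]
wrist_force: [-0.1, 0.3, 2.1]
width: 0.0519
```

```bash
python3 - <<'E'
from h import *
from bench import optics
delta([.396,.086,.1],R.from_euler('xyz',[np.pi,0,.254-np.pi]).as_matrix())
cv2.imwrite('pics/w7.png',optics.snapshot('wrist')[:,:,::-1])
E
```

```text
from [0.3929 0.0831 0.0163] [-3.140e+00 -1.000e-03 -2.894e+00] shift cm [-0.36  0.2  -8.37] turn [-0.001 -0.001 -0.006] j [ 0.07 -0.11  1.98 -0.    1.27 -1.75] t 13.15 F [-0.1  0.3  2.1] w 0.0519
```

View pics/w7.png

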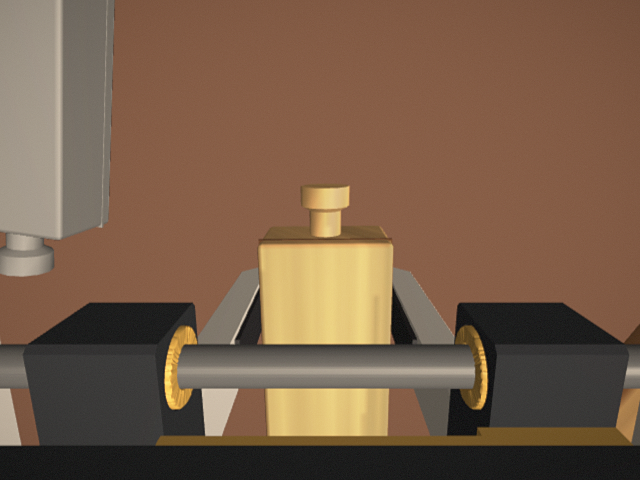

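Held 30 mm from the knob face (edge row 241, knob at (325,195)). Now lift, turn the box end for end and tilt.

```bash
python3 - <<'E'
from h import *
from bench import robot
o=robot.get_obs(); p=np.array([.43,.07,.13]);Rt=toolR(PSI)
delta(p,Rt,o)
Rc=R.from_euler('xyz',o['ee_rot']); w=(Rc.inv()*R.from_matrix(Rt)).as_rotvec()
d=Rc.inv().apply(p-o['tool_pos'])*100
for k in range(3,17,3): print((d*min(1,k/12)).round(1),(w*k/16).round(2))
E
```

```text
from [0.3929 0.0831 0.0163] [-3.140e+00 -1.000e-03 -2.894e+00] shift cm [ -3.26  -2.19 -11.37] turn [-0.417 -0.401  1.496] j [ 0.07 -0.11  1.98 -0.    1.27 -1.75] t 13.2 F [-1.   0.2  3.5] w 0.0518
[-0.8 -0.5 -2.8] [-0.08 -0.08  0.28]
[-1.6 -1.1 -5.7] [-0.16 -0.15  0.56]
[-2.4 -1.6 -8.5] [-0.23 -0.23  0.84]
[ -3.3  -2.2 -11.4] [-0.31 -0.3   1.12]
[ -3.3  -2.2 -11.4] [-0.39 -0.38  1.4 ]
```

Emit:
apply_moves:
  moves:
    - [[0,0,-0.3],[0,0,0],0]
    - [[0,0,-1],[0,0,0],0]
    - [[0,0,-2],[0,0,0],0]
    - [[0,0,-3.5],[0,0,0],0]
    - [[0,0,-5],[0,0,0],0]
    - [[0,0,-6.5],[0,0,0],0]
    - [[-0.6,0.5,-8],[0,0,0],0]
    - [[-1.3,0.9,-9.5],[0,0,0],0]
    - [[-2.6,1.5,-10.5],[0,0,0],0]
    - [[-3.5,2.0,-11.4],[0,0,0],0]

```text
time: 14.03
tool_pos: [0.423, 0.1115, 0.132]
ee_rot: [-3.14, 0.001, -2.894]
wrist_force: [0.3, -1.0, -2.2]
width: 0.052
```

```bash
python3 - <<'E'
from h import *
from bench import robot
o=robot.get_obs(); p=np.array([.43,.07,.13]);Rt=toolR(PSI)
delta(p,Rt,o)
E
```

```text
from [0.423  0.1115 0.132 ] [-3.140e+00  1.000e-03 -2.894e+00] shift cm [ 0.34 -4.2   0.21] turn [-0.416 -0.398  1.496] j [ 0.13 -0.13  1.76 -0.    1.51 -1.69] t 14.03 F [ 0.3 -1.  -2.2] w 0.052
```

Emit:
apply_moves:
  moves:
    - [[0,-0.4,0],[-0.03,-0.03,0.1],0]
    - [[0,-0.8,0],[-0.055,-0.055,0.2],0]
    - [[0.1,-1.2,0.1],[-0.08,-0.08,0.3],0]
    - [[0.1,-1.6,0.1],[-0.11,-0.11,0.4],0]
    - [[0.2,-2,0.1],[-0.14,-0.135,0.5],0]
    - [[0.2,-2.4,0.1],[-0.17,-0.16,0.6],0]
    - [[0.2,-2.8,0.2],[-0.195,-0.185,0.7],0]
    - [[0.3,-3.2,0.2],[-0.22,-0.215,0.8],0]
    - [[0.3,-3.6,0.2],[-0.25,-0.24,0.9],0]
    - [[0.3,-4,0.2],[-0.28,-0.265,1.0],0]

```text
time: 14.87
tool_pos: [0.4286, 0.0712, 0.1286]
ee_rot: [2.783, 0.09, 2.356]
wrist_force: [0.2, -0.4, -1.7]
width: 0.0516
```

```bash
python3 - <<'E'
from h import *
delta([.43,.07,.13],toolR(PSI))
delta(sl(-.5,118,15),toolR(PSI))
E
```

```text
from [0.4286 0.0712 0.1286] [2.783 0.09  2.356] shift cm [-0.2   0.06 -0.11] turn [-0.139 -0.134  0.491] j [-0.15 -0.4   2.02  0.25  1.25 -1.  ] t 14.87 F [ 0.2 -0.4 -1.7] w 0.0516
from [0.4286 0.0712 0.1286] [2.783 0.09  2.356] shift cm [-9.92 -7.81 -0.83] turn [-0.139 -0.134  0.491] j [-0.15 -0.4   2.02  0.25  1.25 -1.  ] t 14.87 F [ 0.2 -0.4 -1.7] w 0.0516
```

Emit:
apply_moves:
  moves:
    - [[-0.2,0,0],[-0.03,-0.03,0.1],0]
    - [[-0.3,-0.2,0],[-0.056,-0.054,0.2],0]
    - [[-0.6,-0.4,0],[-0.084,-0.08,0.3],0]
    - [[-1.2,-0.9,-0.1],[-0.11,-0.11,0.4],0]
    - [[-2.5,-2,-0.2],[-0.139,-0.134,0.491],0]
    - [[-4.5,-3.5,-0.4],[-0.139,-0.134,0.491],0]
    - [[-6.5,-5.1,-0.5],[-0.139,-0.134,0.491],0]
    - [[-8.5,-6.7,-0.7],[-0.139,-0.134,0.491],0]
    - [[-9.9,-7.8,-0.8],[-0.139,-0.134,0.491],0]
    - [[-9.9,-7.8,-0.8],[-0.139,-0.134,0.491],0]

```text
time: 15.7
tool_pos: [0.4468, -0.056, 0.1176]
ee_rot: [2.62, 0.002, 1.856]
wrist_force: [-0.2, 0.1, -1.5]
width: 0.0522
```

```bash
python3 - <<'E'
from h import *
from bench import optics
cv2.imwrite('pics/w8.png',optics.snapshot('wrist')[:,:,::-1])
cv2.imwrite('pics/s8.png',cv2.resize(optics.snapshot('scene')[120:320,180:440,::-1],None,fx=3,fy=3))
delta(sl(-.5,115,-2.2),toolR(PSI))
cv2.imwrite('pics/t8.png',cv2.resize(optics.snapshot('top')[170:320,240:440,::-1],None,fx=4,fy=4))
E
```

```text
from [ 0.4465 -0.0532  0.1175] [2.62  0.    1.859] shift cm [-0.33 -0.03  1.65] turn [-0.002 -0.001  0.003] j [-0.53 -0.44  2.11  0.41  1.13 -0.93] t 15.8 F [-0.2  0.2 -1.6] w 0.0519
```

View pics/w8.png

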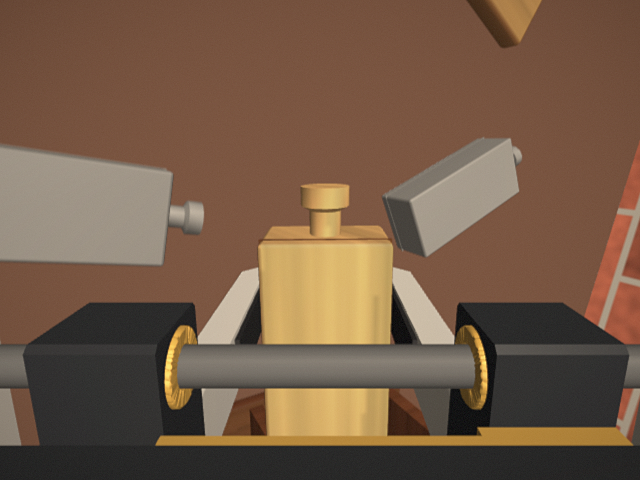

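View pics/s8.png

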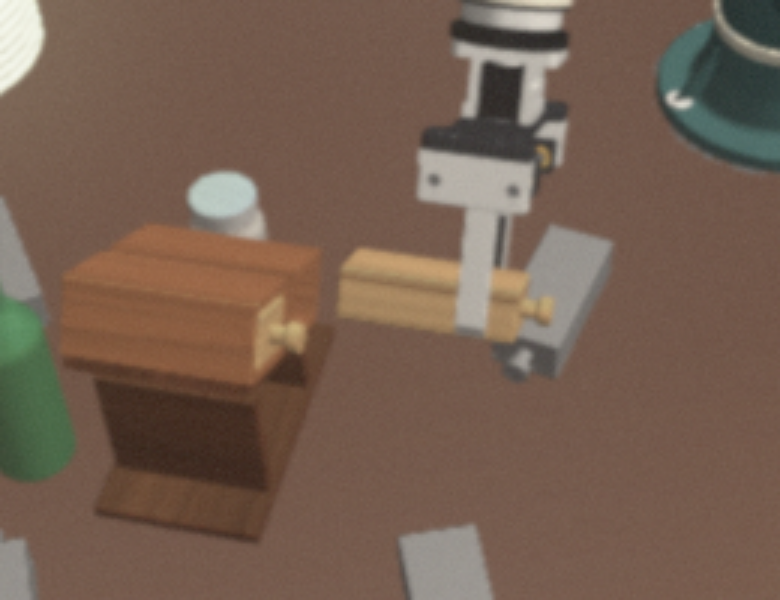

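View pics/t8.png

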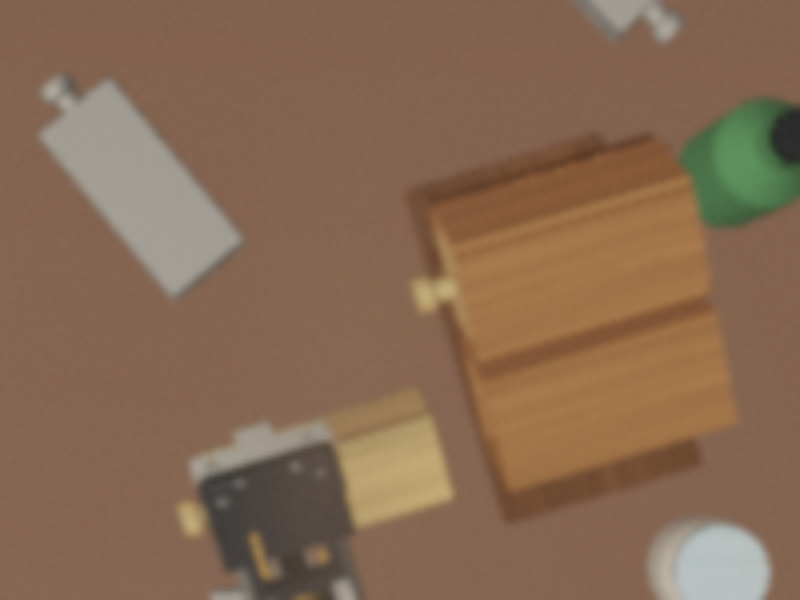

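Box now knob outward, aligned with the sleeve and not drooping (scene: plain end at (345,280), sleeve mouth at (320,270)). Align, then insert.

Emit:
apply_moves:
  moves:
    - [[0,0,0.6],[0,0,0],0]
    - [[-0.1,0,1.2],[0,0,0],0]
    - [[-0.3,0,1.65],[0,0,0],0]
    - [[-0.3,0,1.65],[0,0,0],0]
    - [[-0.3,0,1.65],[0,0,0],0]
    - [[-0.3,0,1.65],[0,0,0],0]
    - [[-0.3,0,1.65],[0,0,0],0]
    - [[-0.3,0,1.65],[0,0,0],0]
    - [[-0.3,0,1.65],[0,0,0],0]
    - [[-0.3,0,1.65],[0,0,0],0]

```text
time: 16.68
tool_pos: [0.4556, -0.0535, 0.1032]
ee_rot: [2.619, 0.001, 1.86]
wrist_force: [0.4, -0.4, -2.4]
width: 0.0518
```

```bash
python3 - <<'E'
from h import *
from bench import optics
a=optics.snapshot('scene')[150:260,200:380,::-1]
b=optics.snapshot('top')[220:310,270:400,::-1]
cv2.imwrite('pics/s9.png',cv2.resize(a,None,fx=4,fy=4,interpolation=2))
cv2.imwrite('pics/t9.png',cv2.resize(b,None,fx=6,fy=6,interpolation=2))
delta(sl(-.5,90,-2.2),toolR(PSI))
E
```

```text
from [ 0.4556 -0.0535  0.1032] [2.619e+00 1.000e-03 1.860e+00] shift cm [-2.54 -0.07 -0.03] turn [-0.001 -0.001  0.004] j [-0.51 -0.4   2.11  0.42  1.08 -0.94] t 16.78 F [-1.  -0.8 -1.9] w 0.0519
```

View pics/s9.png

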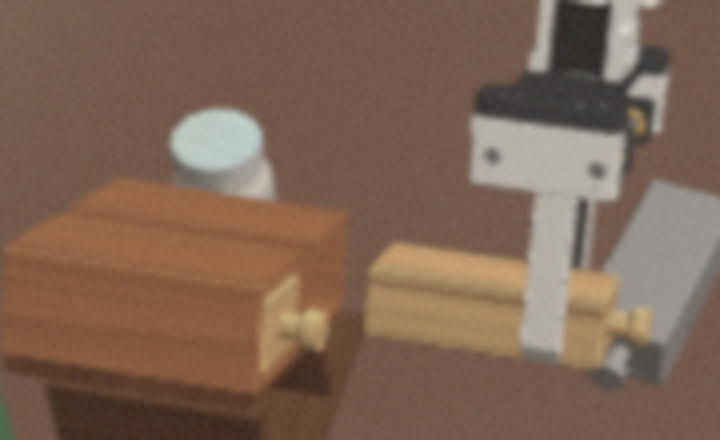

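View pics/t9.png

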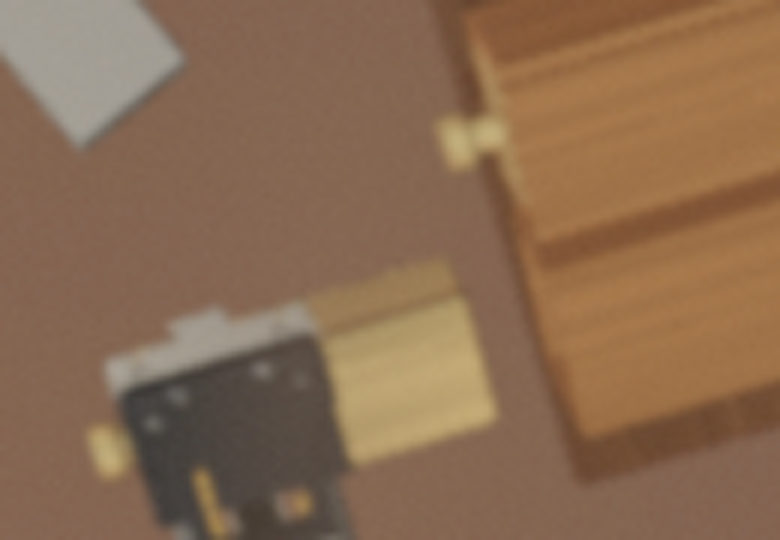

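```bash
python3 - <<'E'
from h import *
from bench import optics
T=optics.get_calibration('top');S=optics.get_calibration('scene')
t=lambda u,v:(270+(u+.5)/6-.5,220+(v+.5)/6-.5)
s=lambda u,v:(200+(u+.5)/4-.5,150+(v+.5)/4-.5)
M=frame(PSI)
for n,a,b in (('FT',(463,297),(370,270)),('NT',(495,418),(403,243)),('FB',(448,260),(367,335)),('sl NT',(588,438),(350,213)),('up knob',(452,143),(318,331))):
    p,e=tri(T,t(*a),S,s(*b)); print(n,(M.T@(p-O)*1000).round(1),round(e,4))
E
```

```text
FT [28.6 26.6 15.5] 0.0002
NT [-22.3  28.3  16.6] 0.0042
FB [ 24.5  26.  -19.8] 0.0011
sl NT [-35.8  -2.8  24.8] 0.0011
up knob [78.  15.6 -3.3] 0.0003
```

Emit:
apply_moves:
  moves:
    - [[-0.5,-0.05,0],[0,0,0],0]
    - [[-1,-0.07,0],[0,0,0],0]
    - [[-1.5,-0.07,0],[0,0,0],0]
    - [[-1.9,-0.07,0],[0,0,0],0]
    - [[-2.2,-0.07,0],[0,0,0],0]
    - [[-2.5,-0.07,0],[0,0,0],0]
    - [[-2.7,-0.07,0],[0,0,0],0]
    - [[-2.9,-0.07,0],[0,0,0],0]
    - [[-3.1,-0.07,0],[0,0,0],0]
    - [[-3.3,-0.07,0],[0,0,0],0]

```text
time: 17.62
tool_pos: [0.4644, -0.0853, 0.1027]
ee_rot: [2.619, 0.001, 1.86]
wrist_force: [-0.6, -0.1, -1.7]
width: 0.0518
```

```bash
python3 - <<'E'
from h import *
from bench import optics
a=optics.snapshot('scene')[150:260,200:380,::-1]
cv2.imwrite('pics/s10.png',cv2.resize(a,None,fx=4,fy=4,interpolation=2))
cv2.imwrite('pics/w10.png',optics.snapshot('wrist')[:,:,::-1])
delta(sl(-.5,90,-2.2),toolR(PSI))
E
```

```text
from [ 0.4645 -0.0855  0.1028] [2.619e+00 1.000e-03 1.860e+00] shift cm [ 0.77 -0.   -0.04] turn [-0.001 -0.001  0.004] j [-0.59 -0.34  2.08  0.44  1.09 -1.02] t 17.72 F [ 0.6 -0.2 -1.8] w 0.0519
```

View pics/s10.png

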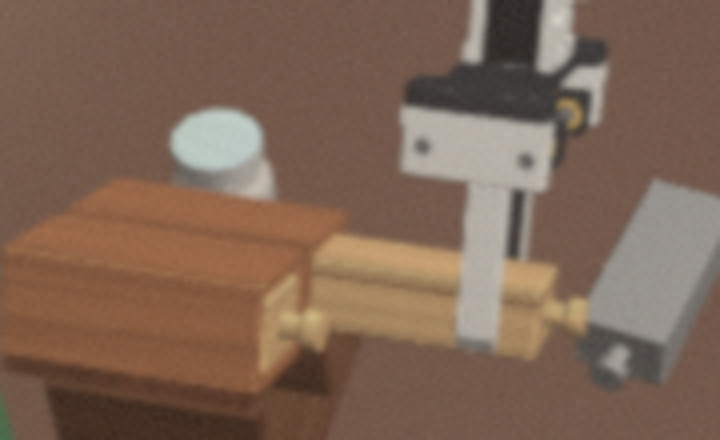

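View pics/w10.png

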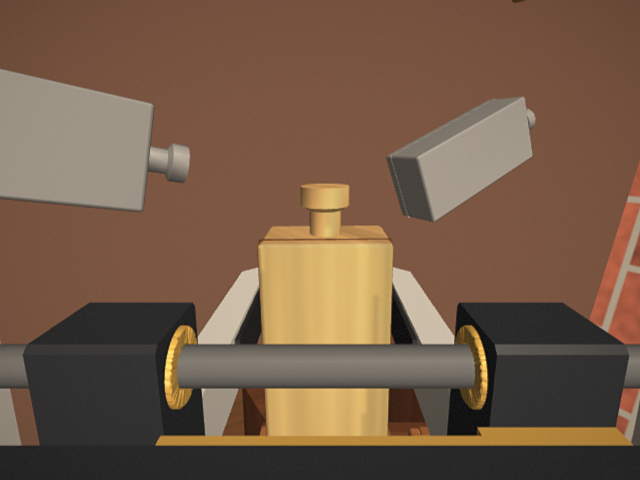

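Plain end entering with no contact force, and the box has not slipped (edge still row 241). Continue.

Emit:
apply_moves:
  moves:
    - [[-0.4,0,0],[0,0,0],0]
    - [[-0.8,0,0],[0,0,0],0]
    - [[-1.2,0,0],[0,0,0],0]
    - [[-1.6,0,0],[0,0,0],0]
    - [[-2.0,0,0],[0,0,0],0]
    - [[-2.4,0,0],[0,0,0],0]
    - [[-2.8,0,0],[0,0,0],0]
    - [[-3.2,0,0],[0,0,0],0]
    - [[-3.6,0,0],[0,0,0],0]
    - [[-4,0,0],[0,0,0],0]

```text
time: 18.55
tool_pos: [0.4759, -0.124, 0.1027]
ee_rot: [2.619, 0.001, 1.86]
wrist_force: [1.2, -0.4, -2.6]
width: 0.052
```

Emit:
apply_moves:
  moves:
    - [[-0.4,0,0],[0,0,0],0]
    - [[-0.8,0,0],[0,0,0],0]
    - [[-1.2,0,0],[0,0,0],0]
    - [[-1.6,0,0],[0,0,0],0]
    - [[-2.0,0,0],[0,0,0],0]
    - [[-2.3,0,0],[0,0,0],0]
    - [[-2.5,0,0],[0,0,0],0]
    - [[-2.6,0,0],[0,0,0],0]
    - [[-2.6,0,0],[0,0,0],0]
    - [[-2.6,0,0],[0,0,0],0]

```text
time: 19.38
tool_pos: [0.4831, -0.1484, 0.1027]
ee_rot: [2.619, 0.001, 1.86]
wrist_force: [0.0, -0.9, -1.2]
width: 0.0517
```

```bash
python3 - <<'E'
from h import *
from bench import optics
a=optics.snapshot('scene')[150:260,200:380,::-1]
cv2.imwrite('pics/s11.png',cv2.resize(a,None,fx=4,fy=4,interpolation=2))
cv2.imwrite('pics/w11.png',optics.snapshot('wrist')[:,:,::-1])
delta(sl(-.5,14,-2.2),toolR(PSI))
E
```

```text
from [ 0.4831 -0.1484  0.1028] [2.619e+00 1.000e-03 1.860e+00] shift cm [-0.27 -0.03 -0.05] turn [-0.001 -0.002  0.005] j [-0.7  -0.22  1.99  0.48  1.12 -1.15] t 19.48 F [ 0.3 -0.2 -1.8] w 0.052
```

View pics/s11.png

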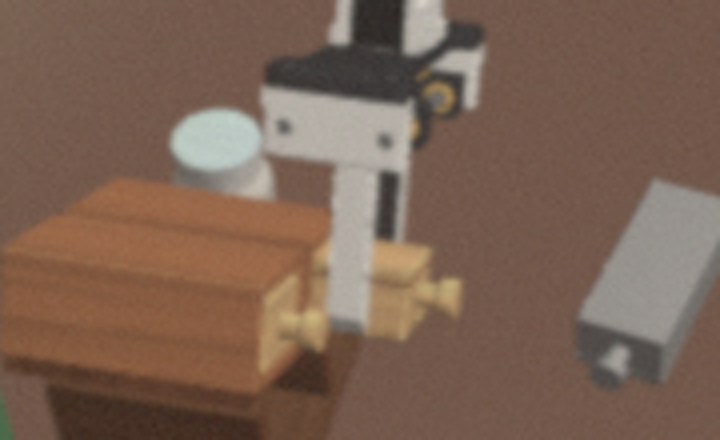

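View pics/w11.png

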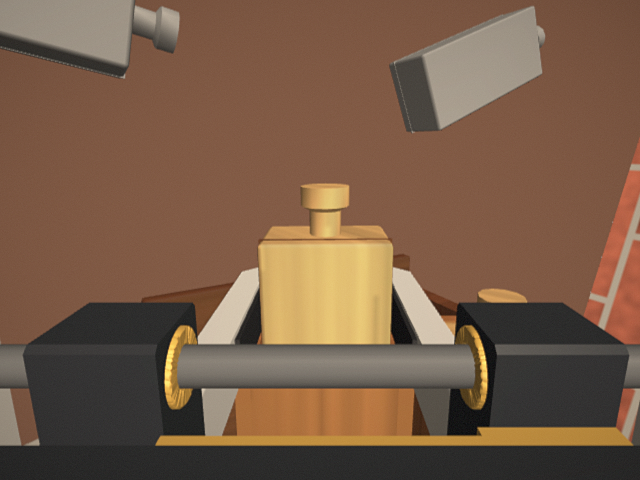

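Emit:
apply_moves:
  moves:
    - [[-0.1,-0.05,0.05],[0,0,0],0]
    - [[-0.2,-0.1,0.1],[0,0,0],0]
    - [[-0.3,-0.15,0.15],[0,0,0],0]
    - [[-0.3,-0.2,0.2],[0,0,0],0]
    - [[-0.3,-0.2,0.2],[0,0,0],0]
    - [[-0.3,-0.2,0.2],[0,0,0],0.6]
    - [[-0.3,-0.2,0.2],[0,0,0],0.8]
    - [[-0.3,-0.2,0.2],[0,0,0],0.9]
    - [[-0.3,-0.2,0.2],[0,0,0],0.9]
    - [[-0.3,-0.2,0.2],[0,0,0],0.9]

```text
time: 20.32
tool_pos: [0.4834, -0.1517, 0.1]
ee_rot: [2.619, 0.001, 1.86]
wrist_force: [-0.1, -0.4, 0.8]
width: 0.0794
```

```bash
python3 - <<'E'
from h import *
from bench import optics
cv2.imwrite('pics/w12.png',optics.snapshot('wrist')[:,:,::-1])
delta(sl(-.5,14,-2.2),toolR(PSI))
E
```

```text
from [ 0.4834 -0.1517  0.1   ] [2.619e+00 1.000e-03 1.860e+00] shift cm [ 0.06  0.17 -0.25] turn [-0.001 -0.001  0.004] j [-0.7  -0.21  1.99  0.48  1.11 -1.15] t 20.37 F [0.2 0.5 0.3] w 0.0831
```

View pics/w12.png

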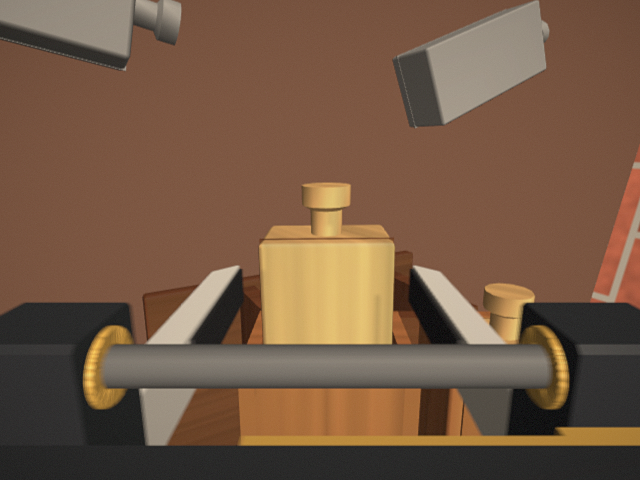

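Emit:
apply_moves:
  moves:
    - [[0,0.1,-1],[0,0,0],1]
    - [[0,0.1,-2.5],[0,0,0],1]
    - [[0,0.1,-4.5],[0,0,0],1]
    - [[0,0.1,-6.5],[0,0,0],1]
    - [[1,0.1,-8],[0,0,0],0.6]
    - [[3,0.1,-8],[0,0,0],0.3]
    - [[5.5,0.1,-8],[0,0,0],0]
    - [[8,0.1,-8],[0,0,0],0]
    - [[8.5,0.1,-8],[0,0,0],0]
    - [[8.5,0.1,-8],[0,0,0],0]

```text
time: 21.2
tool_pos: [0.4214, -0.0803, 0.1706]
ee_rot: [2.618, 0.003, 1.862]
wrist_force: [-0.4, -0.9, 0.0]
width: 0.0574
```

```bash
python3 - <<'E'
from h import *
from bench import optics
cv2.imwrite('pics/w13.png',optics.snapshot('wrist')[:,:,::-1])
delta(sl(-1.5,100,-3),toolR(PSI))
E
```

```text
from [ 0.4218 -0.0813  0.1706] [2.618 0.003 1.861] shift cm [ 0.17 -0.05  7.9 ] turn [0.    0.    0.006] j [-0.65 -0.51  2.04  0.43  1.3  -1.  ] t 21.25 F [-0.5 -0.7  0.1] w 0.0535
```

View pics/w13.png

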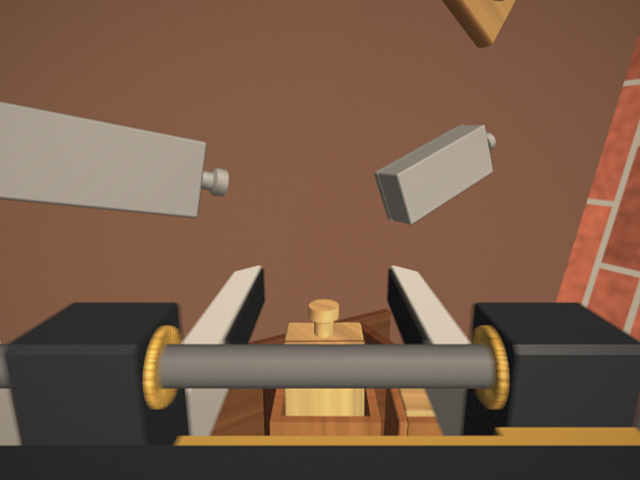

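Box sits in the sleeve jutting about 44 mm, knob outward at (323,312). Close the fingers, descend outside the knob, then push.

Emit:
apply_moves:
  moves:
    - [[0.2,-0.05,0],[0,0,0],0]
    - [[0.2,-0.05,0],[0,0,0],0]
    - [[0.2,-0.05,0.5],[0,0,0],0]
    - [[0.2,-0.05,1.5],[0,0,0],0]
    - [[0.2,-0.05,3],[0,0,0],0]
    - [[0.2,-0.05,4.5],[0,0,0],0]
    - [[0.2,-0.05,6],[0,0,0],0]
    - [[0.2,-0.05,7.2],[0,0,0],0]
    - [[0.2,-0.05,7.9],[0,0,0],0]
    - [[0.2,-0.05,7.9],[0,0,0],0]

```text
time: 22.08
tool_pos: [0.4579, -0.0678, 0.0987]
ee_rot: [2.622, -0.002, 1.86]
wrist_force: [0.3, -0.1, 0.3]
width: 0.0007
```

```bash
python3 - <<'E'
from h import *
from bench import optics
cv2.imwrite('pics/w14.png',optics.snapshot('wrist')[:,:,::-1])
a=optics.snapshot('scene')[150:260,200:380,::-1]
cv2.imwrite('pics/s14.png',cv2.resize(a,None,fx=4,fy=4,interpolation=2))
delta(sl(-1.5,28,-3),toolR(PSI))
E
```

```text
from [ 0.4585 -0.0684  0.1009] [2.619 0.    1.86 ] shift cm [-7.23  0.04 -0.09] turn [-0.001 -0.002  0.004] j [-0.55 -0.37  2.1   0.43  1.09 -0.98] t 22.18 F [ 0.3 -0.4 -0.1] w 0.0008
```

View pics/w14.png

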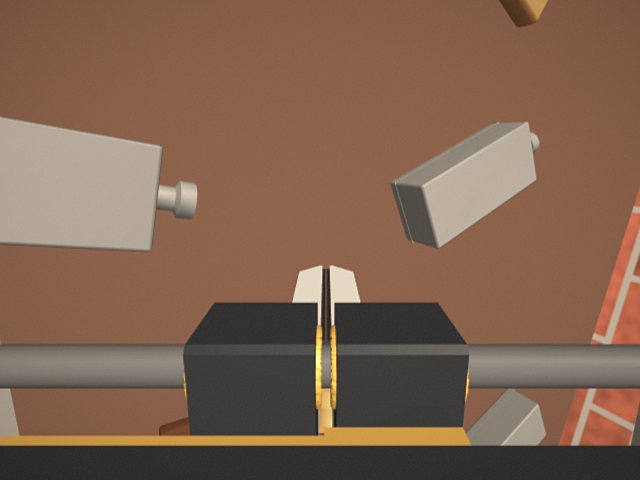

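View pics/s14.png

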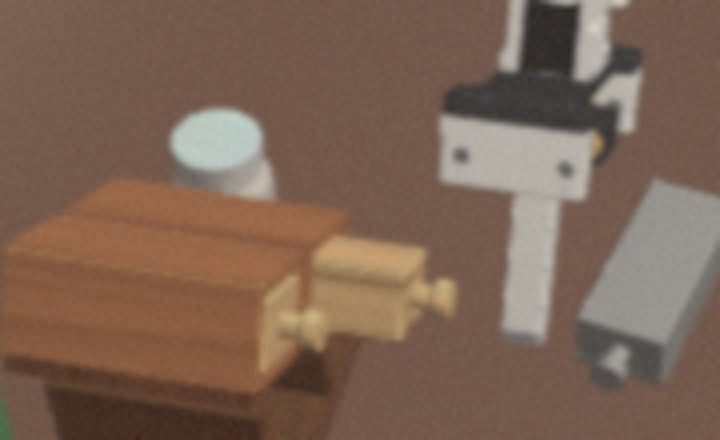

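Emit:
apply_moves:
  moves:
    - [[-0.8,0,0],[0,0,0],0]
    - [[-1.6,0,0],[0,0,0],0]
    - [[-2.2,0,0],[0,0,0],0]
    - [[-2.6,0,0],[0,0,0],0]
    - [[-3.0,0,0],[0,0,0],0]
    - [[-3.4,0,0],[0,0,0],0]
    - [[-3.8,0,0],[0,0,0],0]
    - [[-4.2,0,0],[0,0,0],0]
    - [[-4.6,0,0],[0,0,0],0]
    - [[-5,0,0],[0,0,0],0]

```text
time: 23.02
tool_pos: [0.4727, -0.1163, 0.1011]
ee_rot: [2.619, 0.001, 1.86]
wrist_force: [-0.7, 1.3, 0.8]
width: 0.0003
```

```bash
python3 - <<'E'
from h import *
from bench import optics
a=optics.snapshot('scene')[150:260,200:380,::-1]
cv2.imwrite('pics/s15.png',cv2.resize(a,None,fx=4,fy=4,interpolation=2))
delta(sl(-1.5,28,-3),toolR(PSI))
E
```

```text
from [ 0.4731 -0.1172  0.1011] [2.619e+00 2.000e-03 1.859e+00] shift cm [-2.14  0.02 -0.07] turn [-0.001 -0.     0.004] j [-0.65 -0.28  2.04  0.47  1.1  -1.09] t 23.07 F [-0.7 -0.4 -0.4] w 0.0004
```

View pics/s15.png

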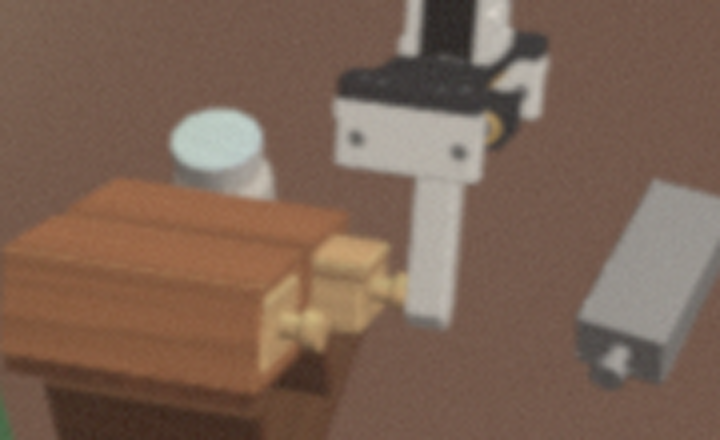

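Sliding in smoothly (knob at (390,290), finger against it). Continue with small steps.

Emit:
apply_moves:
  moves:
    - [[-0.2,0,0],[0,0,0],0]
    - [[-0.4,0,0],[0,0,0],0]
    - [[-0.6,0,0],[0,0,0],0]
    - [[-0.8,0,0],[0,0,0],0]
    - [[-1.0,0,0],[0,0,0],0]
    - [[-1.2,0,0],[0,0,0],0]
    - [[-1.4,0,0],[0,0,0],0]
    - [[-1.6,0,0],[0,0,0],0]
    - [[-1.7,0,0],[0,0,0],0]
    - [[-1.75,0,0],[0,0,0],0]

```text
time: 23.9
tool_pos: [0.4778, -0.1331, 0.1011]
ee_rot: [2.619, 0.001, 1.86]
wrist_force: [-1.2, 2.1, -0.2]
width: 0.0003
```

```bash
python3 - <<'E'
from h import *
from bench import optics
a=optics.snapshot('scene')[150:260,200:380,::-1]
cv2.imwrite('pics/s16.png',cv2.resize(a,None,fx=4,fy=4,interpolation=2))
delta(sl(-1.5,28,-3),toolR(PSI))
E
```

```text
from [ 0.4778 -0.1332  0.1011] [2.619e+00 1.000e-03 1.860e+00] shift cm [-0.47  0.03 -0.07] turn [-0.001 -0.001  0.004] j [-0.67 -0.25  2.01  0.48  1.11 -1.12] t 23.95 F [-0.5  1.2  0.1] w 0.0004
```

View pics/s16.png

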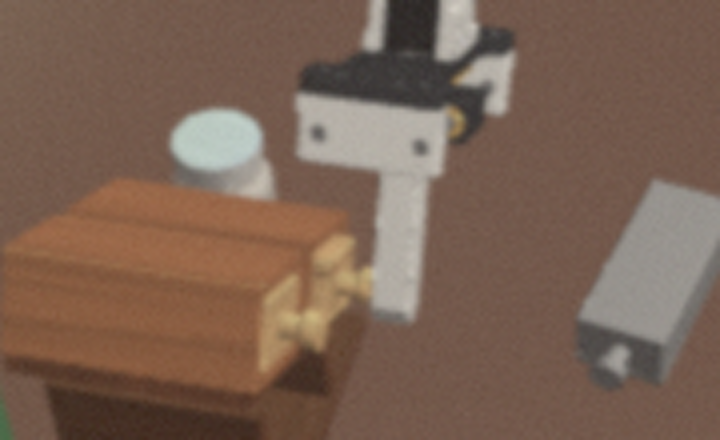

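Emit:
apply_moves:
  moves:
    - [[-0.1,0,0],[0,0,0],0]
    - [[-0.15,0,0],[0,0,0],0]
    - [[-0.2,0,0],[0,0,0],0]
    - [[-0.25,0,0],[0,0,0],0]
    - [[-0.3,0,0],[0,0,0],0]
    - [[-0.33,0,0],[0,0,0],0]
    - [[-0.36,0,0],[0,0,0],0]
    - [[-0.39,0,0],[0,0,0],0]
    - [[-0.42,0,0],[0,0,0],0]
    - [[-0.44,0,0],[0,0,0],0]

```text
time: 24.78
tool_pos: [0.479, -0.1372, 0.1011]
ee_rot: [2.619, 0.001, 1.86]
wrist_force: [-1.4, 0.7, -0.5]
width: 0.0009
```

```bash
python3 - <<'E'
from h import *
from bench import optics
a=optics.snapshot('scene')[170:260,250:350,::-1]
cv2.imwrite('pics/s17.png',cv2.resize(a,None,fx=6,fy=6,interpolation=2))
delta(sl(-1.5,28,-3),toolR(PSI))
E
```

```text
from [ 0.479  -0.1372  0.1011] [2.619e+00 1.000e-03 1.860e+00] shift cm [-0.05  0.02 -0.07] turn [-0.001 -0.001  0.004] j [-0.68 -0.24  2.01  0.48  1.11 -1.13] t 24.83 F [-1.2  0.9  0.2] w 0.0007
```

View pics/s17.png

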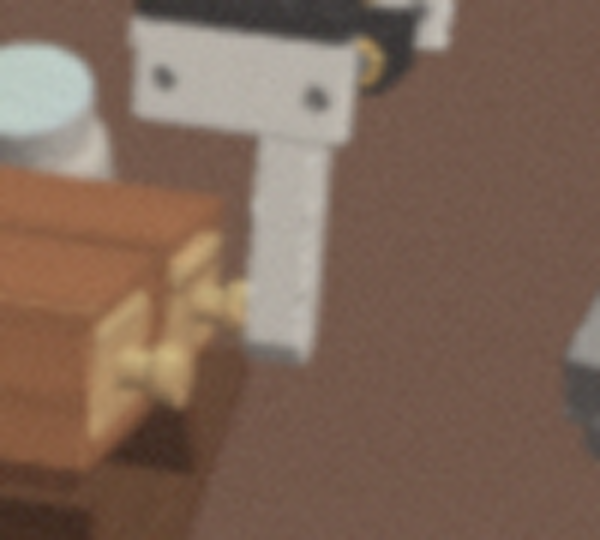

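Emit:
apply_moves:
  moves:
    - [[-0.02,0,0],[0,0,0],0]
    - [[-0.04,0,0],[0,0,0],0]
    - [[-0.06,0,0],[0,0,0],0]
    - [[-0.08,0,0],[0,0,0],0]
    - [[-0.1,0,0],[0,0,0],0]
    - [[-0.12,0,0],[0,0,0],0]
    - [[-0.14,0,0],[0,0,0],0]
    - [[-0.16,0,0],[0,0,0],0]
    - [[-0.18,0,0],[0,0,0],0]
    - [[-0.2,0,0],[0,0,0],0]

```text
time: 25.67
tool_pos: [0.4796, -0.1391, 0.1012]
ee_rot: [2.619, 0.001, 1.86]
wrist_force: [-1.6, 1.2, 0.1]
width: 0.0004
```

Emit:
apply_moves:
  moves:
    - [[-0.02,0,0],[0,0,0],0]
    - [[-0.04,0,0],[0,0,0],0]
    - [[-0.06,0,0],[0,0,0],0]
    - [[-0.08,0,0],[0,0,0],0]
    - [[-0.1,0,0],[0,0,0],0]
    - [[-0.1,0,0],[0,0,0],0]
    - [[-0.12,0,0],[0,0,0],0]
    - [[-0.12,0,0],[0,0,0],0]
    - [[-0.14,0,0],[0,0,0],0]
    - [[-0.14,0,0],[0,0,0],0]

```text
time: 26.5
tool_pos: [0.4799, -0.1402, 0.1012]
ee_rot: [2.619, 0.001, 1.86]
wrist_force: [-1.2, 1.8, 0.4]
width: 0.0002
```

```bash
python3 - <<'E'
from h import *
from bench import optics
a=optics.snapshot('scene')[170:260,250:350,::-1]
cv2.imwrite('pics/s18.png',cv2.resize(a,None,fx=6,fy=6,interpolation=2))
a=optics.snapshot('top')[220:300,320:400,::-1]
cv2.imwrite('pics/t18.png',cv2.resize(a,None,fx=7,fy=7,interpolation=2))
delta(sl(-1.5,28,-3),toolR(PSI))
E
```

```text
from [ 0.4799 -0.1403  0.1011] [2.619e+00 1.000e-03 1.860e+00] shift cm [ 0.26  0.03 -0.07] turn [-0.001 -0.002  0.004] j [-0.69 -0.24  2.    0.48  1.11 -1.13] t 26.6 F [-1.3  1.7  0.2] w 0.0005
```

View pics/s18.png

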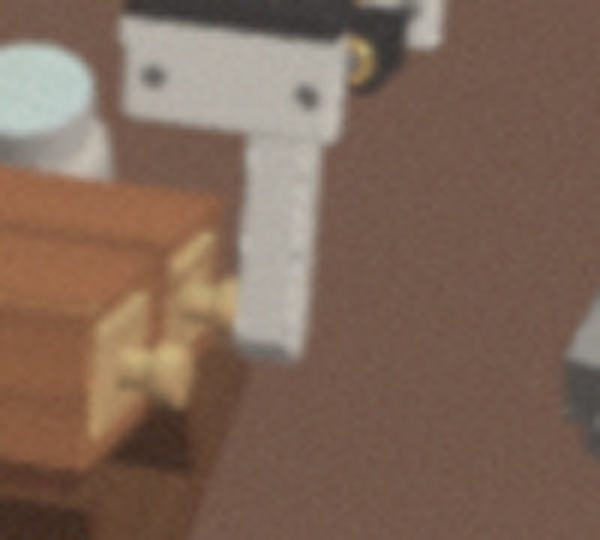

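View pics/t18.png

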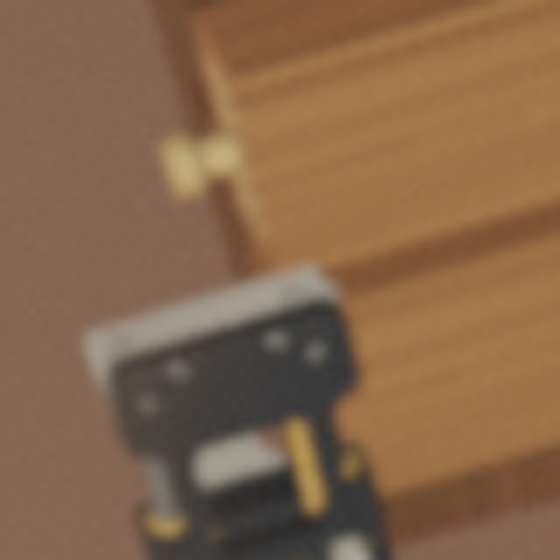

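Emit:
apply_moves:
  moves:
    - [[-0.02,0,0],[0,0,0],0]
    - [[-0.04,0,0],[0,0,0],0]
    - [[-0.06,0,0],[0,0,0],0]
    - [[-0.08,0,0],[0,0,0],0]
    - [[-0.1,0,0],[0,0,0],0]
    - [[-0.12,0,0],[0,0,0],0]
    - [[-0.12,0,0],[0,0,0],0]
    - [[-0.14,0,0],[0,0,0],0]
    - [[-0.14,0,0],[0,0,0],0]
    - [[-0.14,0,0],[0,0,0],0]

```text
time: 27.43
tool_pos: [0.4799, -0.1403, 0.1012]
ee_rot: [2.619, -0.002, 1.862]
wrist_force: [-4.6, 5.6, 3.3]
width: 0.0007
```

The box has met the back: the tool stopped and the force rose to about 8 N. Back off and inspect.

Emit:
apply_moves:
  moves:
    - [[1,0,0],[0,0,0],0]
    - [[2.5,0,0],[0,0,0],0]
    - [[4,0,-1],[0,0,0],0]
    - [[5,0,-3],[0,0,0],0]
    - [[5.5,0,-5],[0,0,0],0]
    - [[5.5,0,-7],[0,0,0],0.3]
    - [[5.5,0,-9],[0,0,0],0.6]
    - [[5.5,0,-11],[0,0,0],1]
    - [[5.5,0,-12],[0,0,0],1]
    - [[5.5,0,-12],[0,0,0],1]

```text
time: 28.27
tool_pos: [0.4081, -0.1077, 0.2086]
ee_rot: [2.615, 0.008, 1.857]
wrist_force: [0.6, -0.3, -0.1]
width: 0.0304
```

```bash
python3 - <<'E'
from h import *
from bench import optics
cv2.imwrite('pics/w19.png',optics.snapshot('wrist')[:,:,::-1])
a=optics.snapshot('scene')[170:260,230:330,::-1]
cv2.imwrite('pics/s19.png',cv2.resize(a,None,fx=6,fy=6,interpolation=2))
a=optics.snapshot('top')[::,:,::-1]
cv2.imwrite('pics/t19.png',a)
delta(sl(-1.5,28,-3),toolR(PSI))
E
```

```text
from [ 0.4073 -0.1061  0.2045] [2.619e+00 1.000e-03 1.859e+00] shift cm [-5.06  0.06 11.89] turn [-0.001 -0.001  0.004] j [-0.75 -0.52  1.98  0.45  1.41 -1.05] t 28.42 F [ 0.3 -0.9  0.4] w 0.0422
```

View pics/w19.png

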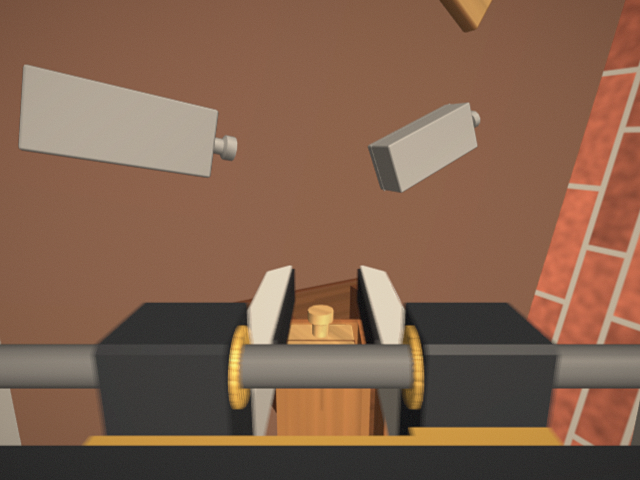

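View pics/s19.png

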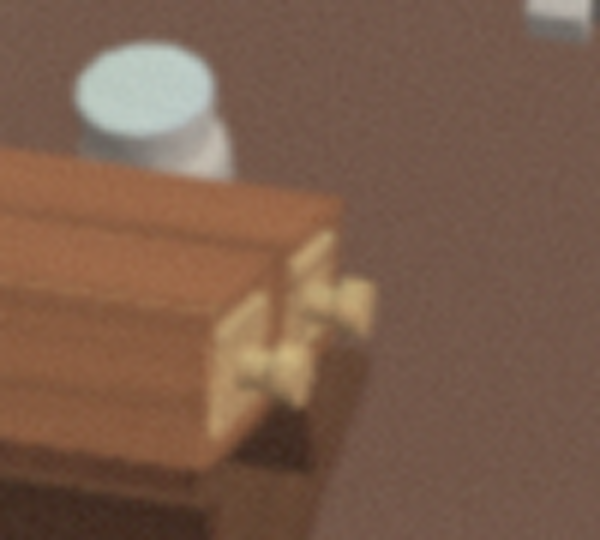

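View pics/t19.png

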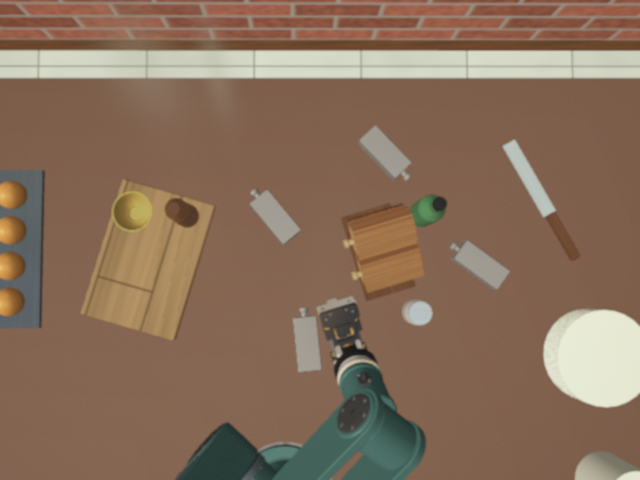

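Both knobs look alike in the scene crop: (345,305) and (280,372). One more wrist view from above the mouth to measure it against its neighbour.

Emit:
apply_moves:
  moves:
    - [[-1,0.5,0],[0,0,0],1]
    - [[-2,1,0],[0,0,0],1]
    - [[-3,2,0],[0,0,0],1]
    - [[-4,3,-1],[0,0,0],1]
    - [[-5,4,-2],[0,0,0],1]
    - [[-5.5,4,-2],[0,0,0],1]
    - [[-5.5,4,-2],[0,0,0],1]
    - [[-5.5,4,-2],[0,0,0],1]
    - [[-5.5,4,-2],[0,0,0],1]
    - [[-5.5,4,-2],[0,0,0],1]

```text
time: 29.25
tool_pos: [0.446, -0.1509, 0.2412]
ee_rot: [2.62, -0.001, 1.86]
wrist_force: [-0.2, -0.5, -0.7]
width: 0.0941
```

```bash
python3 - <<'E'
from h import *
from bench import optics
im=optics.snapshot('wrist')[:,:,::-1]
cv2.imwrite('pics/w20.png',im)
cv2.imwrite('pics/w20c.png',cv2.resize(im[200:345,230:430],None,fx=4,fy=4,interpolation=2))
E
```

```text
(no output)
```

View pics/w20c.png

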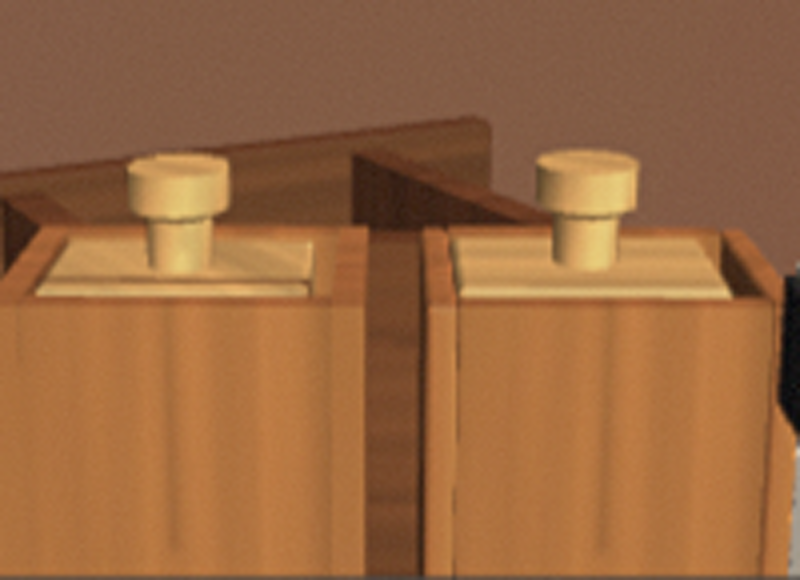

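Both knobs stand level (tops at rows 238 and 238), the end face is flush with the mouth, and the lid seam is up. Handing in.

```bash
python3 -c "
from bench import job
print(job.close_job())"
```

```text
the job is handed in; nothing more can be done
None
```

The spice box is back in the lower sleeve, turned end for end and fully home, so only its knob shows. I handed the job in at about 29 s of the 72 s allowed.

**What I did:** I pulled the box out by its plain end and set it on free counter. I then regrasped it near the knob end, slid it in plain end first, and pushed it home on the knob with the fingers closed.

**What the last checks showed:**
- **Home position:** the push stopped dead against the back of the sleeve at about 8 N. In the last wrist picture the knob is level with its neighbour's to within about 1 mm, the end face is flush with the mouth, and the lid is up.
- **Bystanders:** in the last top picture the bowl, mill, jar and bottle stand where they were at the start.
- **Gripper:** it was open and clear of everything at hand-in.

**One check that disagreed:** before insertion, a rough two-camera measurement put the box about 3 mm up-slope of where I had planned it. That was within its noise, and the box went in with no contact force.

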